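# Fit the splined T-handle to the gluing press and clamp the rose quartz egg

## Robot

A 6-joint arm with a two-finger parallel gripper is mounted at the origin on the work surface. World frame = base frame: x ahead of the robot, y to its left, z up, the work surface at z = 0. Lengths are in mm, angles in rad, forces in N, time in s.
With the tool pointing down it reaches from about 400 to 825 mm from the base axis. Payload 7 kg.
Tool frame: the origin (TCP) lies at the very end of the fingers, on their centre line; the grasp point (between the pads) lies 19 mm behind it (ctrl.grasp_offset is the distance from the TCP to the grasp point, in mm); z points along the fingers, y is the line along which they close (so a half turn about z gives the same grasp; the last joint's range is limited). The gripper opens to 88 mm and grips with 3 to 60 N. Pads are 19 mm wide; open, the fingers measure 130 mm over their backs; the gripper's body (78 mm by 193 mm) begins 47 mm behind the grasp point.
Start: joints at [1.423, 0.359, 0.012, 0, -1.224, -0.288], TCP at [284.947, 611.883, 202.061] pointing down, gripper open.
Joint ranges: [-3.07, 3.07], [-1.43, 2.12], [-1.02, 1.25], [-3.03, 1.67], [-3.05, -0], [-3.03, 3.03]. Speed limits (rad/s): [2.39, 2.39, 3.01, 3.14, 3.14, 3.14].

## Interface

Orientations are given as a 3x3 rotation matrix whose columns are the frame's x, y, z axes.
In Python, from rig import state, vision, ctrl, spotter gives the robot as it stands. The module is installed in compiled form; this text tells all that it offers.
- The arm moves only by the tool servo_tool, never from a script. Its argument "deltas" is a list that holds one entry, the list of rows, each a list of 7 numbers: the turn, a rotation vector about the tool's x, y, z in units of pi/2 rad (1.0 is pi/2 rad), then the shift along the tool's x, y, z in units of 120 mm (1.0 is 120 mm), then the gripper's target within -1 to 1 (shut at 1, half-way at 0, fully open at -1). In form: [[[ax, ay, az, x, y, z, hand], ...]]. A call has exactly 8 rows; each row shifts and turns the commanded pose from where the row before left it, along the tool's axes as they then stand; what a row does not reach is not made up. A row lasts 1/8 s, in which the tool goes at most 62.5 mm and 10.7 degrees, less where a joint would pass 70% of its speed; a pose out of reach is approached as far as the arm can. A call with a number of a shift or a turn outside -1 to 1 is refused whole. A call with a gripper value outside its range is refused whole. The fingers move at their own pace and stop on an object; "force" is the grip in N (left out, the last holds). Time passes only in rows, so rows that do not move let the fingers close, or fill a call up. It gives the time, the measured TCP pose, the force, the opening and the grip force at its end, in the units of the state.
- state(): the state, without advancing time (a new reading comes with each control period).
- vision.camera(name): name is "scene" or "top" or "wrist"; returns a dict with "color" (420x560x3 uint8, red, green, blue), "range_z" (420x560 float32, mm along the optical axis (not along the pixel's ray), 0 where there is no reading), "fx", "fy", "cx", "cy" (pixels), "R" (3x3) and "t" (3): a world point X has camera coordinates R X + t. Camera axes: x right, y down, z forward; pixel columns grow to the right and rows downward; lengths in mm; the calibration is good to about 2 mm. A picture is of the moment at which its call begins.
- ctrl.finish_job(): hands the job in; it is judged then, once.
Trained networks look in the newest picture that a camera, given by its name, has taken for a name from the list of things; names that differ only in an ending like _2 or _b are one class to them, and where a whole thing is asked for, a point or a joint stands for the part that bears it (a point fixed in the world has none). Each returns a list of dicts, best first, with "score" (0 to 1); they miss things now and then, are a little off and sometimes report something else, mostly with a low value. They report only what shows in the picture. A call takes as long as a camera call. They do not tell look-alikes from the thing itself.
- spotter.cut_out(camera, thing): "mask" (420x560 bool, what is visible of it).
- spotter.place_of(camera, thing): "point" ([x, y, z] in mm, in world coordinates, good to about 4 mm: a listed point, or the origin of a listed thing).
The state is a dict: "time": time; "q": joint angles; "qvel": joint speeds; "joint_efforts": joint torques, N m; "ee_pos": TCP position; "eef_rot": TCP orientation; "contact_force": force on the tool from outside, world axes, zero at the start; "wrist_torque": the same for the moment, N m; "gripper_width": finger opening in mm; "finger_force": force on a finger pad.
Only numpy, scipy, OpenCV 4.12 (cv2) and the standard library are available. Lean on these libraries where they do the work, as an engineer would, in place of code of your own. Each camera call takes 0.05 s, during which the arm holds its last target. There are 200 camera calls.

## Task

The rose quartz egg stands on its brass base in the gluing press. Take the orange-gripped T-handle, turn it until its splined hub lines up with the splined stub on top of the press screw, slide it fully home, then turn it clockwise until the resistance clearly rises and the egg is held firmly down on its base, without over-tightening. Let go, leaving the T-handle seated on the stub and everything else on the shelf as it was.

Things in the scene. Friction and masses are not known exactly. Their poses are not given: they have to be found in the camera images.
- press: Green two-column gluing press fixed to the shelf; origin at the underside of its base plate (130 mm along its x, 150 mm along its y, 16 mm thick) straight under the screw axis, z up. Columns 18 mm thick stand at y = +-58 mm; a bridge 36 mm (x) by 148 mm (y) spans them between 112 and 140 mm above the origin, with a nut ring to 146 mm. The vertical screw passes through the middle of the bridge.
- screw (a joint): Turn of the press screw, rad, growing clockwise seen from above, 0 to 7; clockwise lowers the whole screw, its stub and the pad by 2.55 mm per rad (16 mm per turn). It starts between 0 and 1.6. It stays where it is left: running free it takes about 0.3 N m to turn, plus 0.06 N m for every 1 mm that the sprung pad is pressed in.
- stub_seat (a point): Centre of the top face of the 44 mm collar under the splined stub, on the screw axis, 170 mm above the press's origin at screw = 0, lower as it turns; z up. It turns with the screw: the stub's four teeth stand along this frame's +x, -x, +y, -y (the press's axes at screw = 0), 7 mm wide, 32 mm over the tips, 26 mm tall with chamfered tops, on a 22 mm core. The seated T-handle's hub rests on this face.
- stub_top (a point): Tip of the stub, 38 mm above stub_seat: top of a brass nose 12 mm tall, 22 mm wide tapering to 14 mm, that stands over the teeth and centres the hub before the teeth meet.
- t_key: Steel T-handle key with orange grips, about 0.4 kg, standing on its hub; origin at the centre of the hub's underside, z up. Hub 48 mm wide, 44 mm tall; its open bore is 25 mm wide, 40 mm deep, with four grooves 10 mm wide along +x, -x, +y, -y: it goes on every quarter turn, with about 6 degrees of play. Neck 14 mm thick from 44 to 62 mm up, then the cross-bar: see key_bar.
- key_bar (a point): Middle of the T-handle's cross-bar, 70 mm above the hub's underside; x along the bar. The bar is 110 mm long: a flat-sided steel middle 56 mm long, 16 mm wide, 16 mm high, then 15 mm round orange grips.
- egg: Pink rose quartz egg, 38 mm wide, 50 mm tall, with a flat ground foot 24 mm wide; origin at the centre of the foot, z up. It stands upright on the brass base under the pad, at the screw axis.
- brass_base: Brass disc 44 mm wide, 10 mm thick, lying on the press's base plate under the egg; origin at the centre of its underside.
- pad: Black rubber pressure pad 32 mm wide, sprung in the screw's foot; presses the egg without turning (its origin is not on the pad: see pad_face). Its spring adds 25 N per mm; with the give of the skin, the press on the egg grows by about 43 N per rad of screw after first touch. Firmly held: 30 N or more (0.7 rad); best 50 to 95 N (1.2 to 2.2 rad); over 120 N (2.8 rad) cracks the egg.
- pad_face (a point): Centre of the pad's lower face. It lies 9.5 mm above the top of the egg when screw is 0 (so it touches at about screw = 3.73) and falls with the screw; once on the egg it hardly moves, however far the screw is turned.
- canister: Bystander: clear acrylic canister of garnets with black screw top, 72 mm wide, 100 mm tall; origin at the centre of its underside.
- lap_wrench: Bystander: a dark steel T-wrench with thin black bar that belongs to the flat lap, not splined; hub 34 mm wide, 46 mm tall, bar 104 mm long along x at 67 mm; origin at the centre of its underside.
- glue_bottle: Bystander: white bottle with yellow nozzle, 42 mm wide, 98 mm tall; origin at the centre of its underside.
- dop_stick: Bystander: cork-handled dop stick with a purple stone, 96 mm tall, in a wooden block 60 mm square; origin at the centre of its underside.
- amethyst: Bystander: lump of pale purple rough, 68 mm wide, 44 mm tall; origin at the centre of its underside.
- standpipe: Obstacle, fixed: upright copper water standpipe, 14 mm thick, 252 mm tall, on a 36 mm brass foot beside the press, left or right; its short spout reaches 39 mm along its x; origin at the centre of its underside.
- paste_pot: Bystander, fixed: small white pot with green lid, 36 mm wide, 30 mm tall; origin at the centre of its underside.
- drip_tray: Bystander, fixed: orange drip tray with a half-open sliding lid, 85 mm (x) by 150 mm (y), 36 mm tall; origin at the centre of its underside.
Not all that is in view belongs to the job. What is meant by the brass_base is not red or turquoise, and is the larger of those in its own colour.

How it is judged:
By the outcome, as a careful person would: the job done as asked, in the order asked, and still so for the second after the job is handed in, with the robot touching nothing.
It also fails if it takes over 61 s, if anything falls off the work surface, if the arm or the gripper's body presses on something with over 40 N, if the wrist force passes 120 N, or if a joint passes its speed limit or range.

## Working session

There is one attempt and no reset: what is moved stays moved. The work goes in short steps, Python scripts to look and compute and a tool call to move; the robot and the scene stay as the last step left them, time stands still between calls to the robot, and variables do not carry over. Pictures are saved under pics/ and viewed, at most 10 in all, crops included, and the job is handed in when it is done.

Besides the shell and the picture viewer there is one more tool, called after "Request:" in YAML: its name, and indented under it one key for each argument. servo_tool: Moves the arm, as the interface text tells. Shifts and turns lie within -1 to 1; 1 stands for 120 mm of shift or pi/2 rad of turn. Its arguments: {"type":"object","properties":{"deltas":{"type":"array","items":{"type":"array","items":{"type":"array","items":{"type":"number"}}}},"force":{"type":"number"}},"required":["deltas"]}

```bash
mkdir -p pics; cat > h.py <<'E'
import numpy as np, cv2
from rig import state, vision, ctrl, spotter
def cloud(c):
    z=c["range_z"]; v,u=np.mgrid[0:z.shape[0],0:z.shape[1]]
    P=np.stack([(u-c["cx"])/c["fx"]*z,(v-c["cy"])/c["fy"]*z,z],-1)
    W=(P-np.array(c["t"]))@np.array(c["R"]); W[z<=0]=np.nan
    return W
def save(c,n): cv2.imwrite(f"pics/{n}.png",cv2.cvtColor(c["color"],cv2.COLOR_RGB2BGR))
def pix(c,X):
    p=np.array(c["R"])@np.array(X)+np.array(c["t"]); return [round(float(c["fx"]*p[0]/p[2]+c["cx"])),round(float(c["fy"]*p[1]/p[2]+c["cy"]))]
E
python3 - <<'E'
from h import *
ims=[]
for n in ["scene","top"]:
    c=vision.camera(n); ims.append(c["color"]); np.savez(f"{n}.npz",**c)
    save(c,n)
    for t in ["press","stub_seat","stub_top","t_key","key_bar","egg","brass_base","lap_wrench","standpipe","pad_face","canister","glue_bottle","dop_stick","amethyst","paste_pot","drip_tray"]:
        for r in spotter.place_of(n,t)[:2]: print(n,t,round(r["score"],2),np.round(r["point"]),pix(c,r["point"]))
s=state(); print(s["time"],np.round(s["eef_rot"],3).tolist(),s["gripper_width"])
E
```

```text
scene press 0.85 [648.  21.  -2.] [234, 303]
scene press 0.34 [ 428. -281.    2.] [256, 192]
scene stub_seat 0.65 [652.  20. 174.] [228, 229]
scene stub_seat 0.36 [ 609. -180.   -1.] [208, 237]
scene stub_top 0.84 [646.  26. 204.] [232, 214]
scene stub_top 0.65 [ 430. -282.    3.] [255, 192]
scene t_key 0.55 [573. 285.  -2.] [360, 396]
scene key_bar 0.83 [569. 287.  67.] [370, 369]
scene key_bar 0.45 [ 559. -282.   -2.] [209, 208]
scene egg 0.65 [649.  20.  20.] [234, 295]
scene brass_base 0.69 [651.  22.  14.] [233, 298]
scene brass_base 0.69 [702. 163.  -3.] [246, 376]
scene lap_wrench 0.91 [426. 275.   2.] [422, 347]
scene standpipe 0.9 [595. 190.  -0.] [311, 356]
scene pad_face 0.38 [644.  22.  88.] [235, 267]
scene canister 0.68 [423. 142.  -4.] [369, 298]
scene canister 0.64 [646.  20.  88.] [233, 267]
scene glue_bottle 0.57 [ 558. -282.    1.] [210, 207]
scene glue_bottle 0.4 [567. 286.  68.] [370, 367]
scene dop_stick 0.96 [ 421. -145.    1.] [287, 219]
scene amethyst 0.94 [ 429. -279.    1.] [256, 193]
scene paste_pot 0.66 [ 611. -183.   -1.] [207, 237]
scene drip_tray 0.68 
[... 505 characters left out ...]
0.  21.  17.] [270, 171]
top brass_base 0.58 [ 697. -132.   -5.] [331, 155]
top lap_wrench 0.72 [427. 280.  -0.] [163, 261]
top lap_wrench 0.54 [ 558. -283.    1.] [393, 209]
top canister 0.79 [424. 142.  -1.] [220, 262]
top glue_bottle 0.72 [ 556. -278.    2.] [392, 210]
top glue_bottle 0.71 [380. -10.   3.] [282, 281]
top dop_stick 0.77 [ 423. -144.   -1.] [337, 264]
top dop_stick 0.71 [379. -11.   4.] [282, 282]
top amethyst 0.78 [ 430. -283.   -4.] [395, 262]
top paste_pot 0.72 [ 610. -185.   -1.] [353, 188]
top paste_pot 0.62 [647.  26.  28.] [268, 171]
top drip_tray 0.83 [380.  -9.   4.] [282, 281]
1.7 [[0.907, -0.422, -0.0], [-0.422, -0.907, 0.0], [-0.0, -0.0, -1.0]] 87.71883438446285
```

View pics/scene.png

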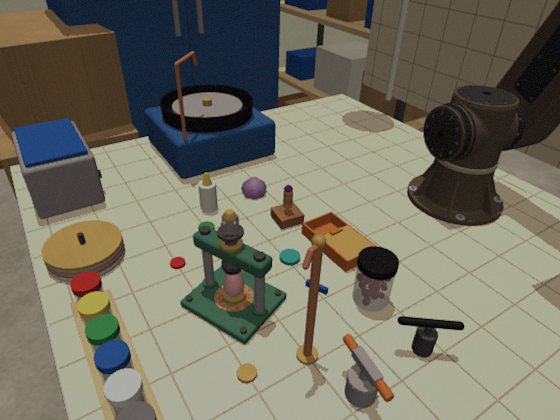

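View pics/top.png

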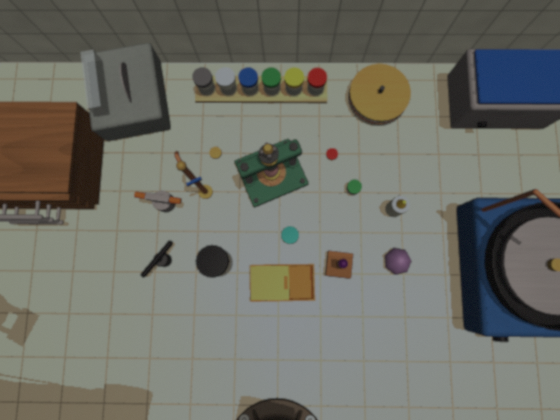

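T-key (orange grips) is at scene (365,375), top (158,198). The dark lap wrench at scene (430,330) is its look-alike, but has no orange grips. The standpipe is at scene (310,300), and the press and stub are at (230,235). Brass discs: the one under the egg at scene (233,297) is the larger and is the base, while the small loose one at (247,373) is a decoy. I'll confirm with a crop and measure the bar, bridge and pipe.

```bash
python3 - <<'E'
from h import *
S=dict(np.load("scene.npz")); T=dict(np.load("top.npz"))
im=cv2.cvtColor(S["color"],cv2.COLOR_RGB2BGR)
cv2.imwrite("pics/crop1.png",cv2.resize(im[190:410,170:470],None,fx=2.6,fy=2.6,interpolation=cv2.INTER_CUBIC))
for n,c in(("scene",S),("top",T)):
    W=cloud(c).reshape(-1,3)
    def sel(x,y,r,z0,z1): 
        d=np.hypot(W[:,0]-x,W[:,1]-y); return W[(d<r)&(W[:,2]>z0)&(W[:,2]<z1)]
    for k,a in(("bar",(569,283,75,58,85)),("bridge",(648,22,95,132,144)),("base",(648,22,110,10,20)),("pipe",(596,190,60,120,270)),("pipetop",(596,190,60,215,270)),("stub",(648,22,26,150,215))):
        P=sel(*a)
        if len(P)<5: print(n,k,len(P)); continue
        r=cv2.minAreaRect(P[:,:2].astype(np.float32)); m,v=cv2.PCACompute(P[:,:2].astype(np.float32),None)
        print(n,k,len(P),"med",np.round(np.median(P,0)),"rect",np.round(r[0]),np.round(r[1]),"pca deg",round(float(np.degrees(np.arctan2(v[0,1],v[0,0]))),1),"zmax",round(P[:,2].max()), "rect ang",round(r[2],1))
E
```

```text
scene bar 993 med [575. 287.  78.] rect [572. 281.] [110.  17.] pca deg 82.2 zmax 82 rect ang 82.8
scene bridge 990 med [650.  43. 140.] rect [650.  22.] [ 37. 148.] pca deg 115.6 zmax 144 rect ang 23.5
scene base 3099 med [669.  42.  17.] rect [649.  21.] [132. 150.] pca deg 131.5 zmax 20 rect ang 23.8
scene pipe 1031 med [605. 190. 203.] rect [612. 190.] [52. 34.] pca deg 19.6 zmax 254 rect ang 26.9
scene pipetop 447 med [607. 192. 242.] rect [616. 190.] [44. 19.] pca deg 22.0 zmax 254 rect ang 17.4
scene stub 650 med [653.  28. 181.] rect [650.  24.] [37. 42.] pca deg -19.0 zmax 210 rect ang 66.1
top bar 328 med [569. 279.  75.] rect [570. 280.] [110.  16.] pca deg 82.3 zmax 82 rect ang 82.2
top bridge 695 med [643.  30. 139.] rect [647.  20.] [ 37. 148.] pca deg 113.4 zmax 144 rect ang 23.7
top base 1586 med [619.   9.  15.] rect [648.  20.] [130. 149.] pca deg 109.7 zmax 20 rect ang 23.6
top pipe 292 med [596. 182. 221.] rect [609. 183.] [52. 32.] pca deg 26.1 zmax 253 rect ang 10.1
top pipetop 154 med [600. 186. 245.] rect [610. 192.] [46. 18.] pca deg 26.4 zmax 253 rect ang 35.4
top stub 335 med [642.  20. 174.] rect [647.  21.] [43. 42.] pca deg 92.6 zmax 210 rect ang 86.9
```

View pics/crop1.png

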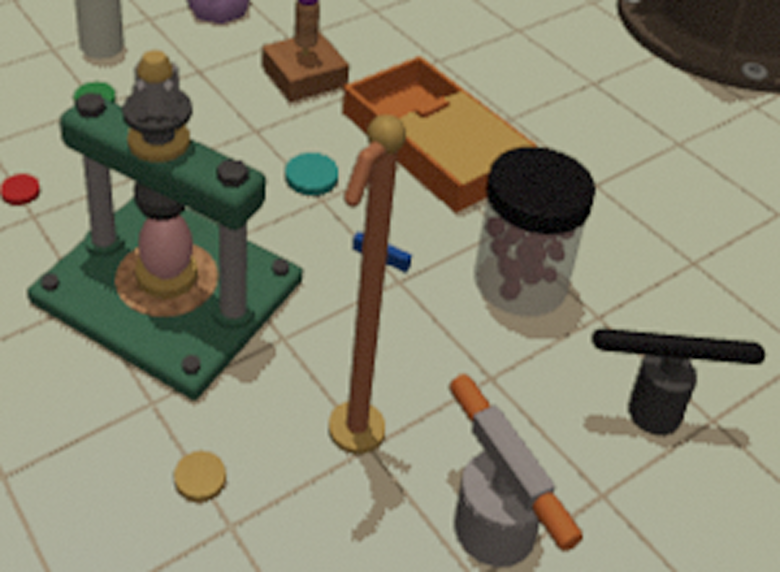

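The crop confirms the key at crop (500,470): orange grips, steel middle, splined hub. The wrench at (670,370) is all dark. Measured positions:
- Key: (571,281), bar yaw 82.3°
- Press: (648,21), yaw 23.7°
- Pipe: (596,190), with its spout pointing towards +x

```bash
cat >> h.py <<'E'
def plan(x,y,z,yaw,n,hand,after=True,turn=None,p=None,yaw0=None):
    "rows for a tool-down move; yaw (deg) of tool x; turn = signed ccw turn in deg if given"
    s=state(); p=np.array(s["ee_pos"]) if p is None else np.array(p,float); R=np.array(s["eef_rot"])
    y0=np.degrees(np.arctan2(R[1,0],R[0,0])) if yaw0 is None else yaw0
    d=(yaw-y0+180)%360-180 if turn is None else turn
    D=(np.array([x,y,z])-p)/n; rows=[]
    for i in range(n):
        a=np.radians(y0+d/n*(i+(1 if after else 0)))
        tx=np.array([np.cos(a),np.sin(a),0]); ty=np.array([np.sin(a),-np.cos(a),0])
        rows.append([0,0,round(-d/n/90,4),round(float(D@tx)/120,3),round(float(D@ty)/120,3),round(-D[2]/120,3),hand])
    print("yaw0",round(y0,1),"q",np.round(s["q"],2),"pos",np.round(s["ee_pos"],1),"t",s["time"]); print(str(rows).replace(" ",""))
E
python3 -c "
from h import *
plan(571,281,190,0,8,-1,turn=-8*-10)"
```

```text
yaw0 -25.0 q [ 1.42  0.36  0.01 -0.   -1.22 -0.29] pos [284.9 611.9 202.1] t 1.7
[[0,0,-0.1111,0.377,0.256,np.float64(0.013),-1],[0,0,-0.1111,0.327,0.318,np.float64(0.013),-1],[0,0,-0.1111,0.267,0.369,np.float64(0.013),-1],[0,0,-0.1111,0.198,0.41,np.float64(0.013),-1],[0,0,-0.1111,0.124,0.438,np.float64(0.013),-1],[0,0,-0.1111,0.046,0.453,np.float64(0.013),-1],[0,0,-0.1111,-0.033,0.454,np.float64(0.013),-1],[0,0,-0.1111,-0.112,0.442,np.float64(0.013),-1]]
```

Request:
servo_tool:
  deltas:
    - [[0,0,-0.111,0.377,0.256,0.013,-1],[0,0,-0.111,0.327,0.318,0.013,-1],[0,0,-0.111,0.267,0.369,0.013,-1],[0,0,-0.111,0.198,0.41,0.013,-1],[0,0,-0.111,0.124,0.438,0.013,-1],[0,0,-0.111,0.046,0.453,0.013,-1],[0,0,-0.111,-0.033,0.454,0.013,-1],[0,0,-0.111,-0.112,0.442,0.013,-1]]

```text
time: 2.7
ee_pos: [509.7, 234.8, 189.9]
eef_rot: [[0.569, 0.822, 0.001], [0.822, -0.569, 0.0], [0.001, 0.0, -1.0]]
contact_force: [1.0, 0.9, -0.0]
gripper_width: 87.6
finger_force: 0.0
```

```bash
sed -i 's/round(-D\[2\]/round(-float(D[2])/' h.py; python3 -c "
from h import *
plan(571,281,140,82.3,8,-1)"
```

```text
yaw0 55.3 q [ 0.78  0.18 -0.26  0.   -1.13  1.76] pos [509.7 234.8 189.9] t 2.7
[[0,0,np.float64(-0.0375),0.074,0.029,0.052,-1],[0,0,np.float64(-0.0375),0.072,0.034,0.052,-1],[0,0,np.float64(-0.0375),0.07,0.038,0.052,-1],[0,0,np.float64(-0.0375),0.068,0.042,0.052,-1],[0,0,np.float64(-0.0375),0.065,0.046,0.052,-1],[0,0,np.float64(-0.0375),0.063,0.05,0.052,-1],[0,0,np.float64(-0.0375),0.059,0.053,0.052,-1],[0,0,np.float64(-0.0375),0.056,0.057,0.052,-1]]
```

```bash
sed -i 's/round(-d\/n\/90/round(-float(d)\/n\/90/; s/after=True/after=False/' h.py; python3 -c "
from h import *
plan(571,281,150,82.3,8,-1)"
```

```text
yaw0 55.3 q [ 0.78  0.18 -0.26  0.   -1.13  1.76] pos [509.7 234.8 189.9] t 2.7
[[0,0,-0.0375,0.076,0.025,0.042,-1],[0,0,-0.0375,0.074,0.029,0.042,-1],[0,0,-0.0375,0.072,0.034,0.042,-1],[0,0,-0.0375,0.07,0.038,0.042,-1],[0,0,-0.0375,0.068,0.042,0.042,-1],[0,0,-0.0375,0.065,0.046,0.042,-1],[0,0,-0.0375,0.063,0.05,0.042,-1],[0,0,-0.0375,0.059,0.053,0.042,-1]]
```

Request:
servo_tool:
  deltas:
    - [[0,0,-0.0375,0.076,0.025,0.042,-1],[0,0,-0.0375,0.074,0.029,0.042,-1],[0,0,-0.0375,0.072,0.034,0.042,-1],[0,0,-0.0375,0.07,0.038,0.042,-1],[0,0,-0.0375,0.068,0.042,0.042,-1],[0,0,-0.0375,0.065,0.046,0.042,-1],[0,0,-0.0375,0.063,0.05,0.042,-1],[0,0,-0.0375,0.059,0.053,0.042,-1]]

```text
time: 3.7
ee_pos: [570.6, 282.2, 149.1]
eef_rot: [[0.138, 0.99, 0.0], [0.99, -0.138, 0.0], [0.0, 0.0, -1.0]]
contact_force: [-0.4, 0.2, -0.7]
gripper_width: 87.8
finger_force: 0.0
```

```bash
python3 - <<'E'
from h import *
c=vision.camera("wrist"); save(c,"w1"); W=cloud(c).reshape(-1,3)
W=W[np.isfinite(W[:,0])]
d=np.hypot(W[:,0]-571,W[:,1]-281)
P=W[(d<70)&(W[:,2]>60)&(W[:,2]<90)]
r=cv2.minAreaRect(P[:,:2].astype(np.float32)); m,v=cv2.PCACompute(P[:,:2].astype(np.float32),None)
print(len(P),r,m,np.degrees(np.arctan2(v[0,1],v[0,0])),np.median(P[:,2]))
for r_ in spotter.place_of("wrist","key_bar")[:2]: print(r_)
plan(571,281,51,82.3,8,-1)
E
```

```text
2396 ((569.8416748046875, 280.6943054199219), (109.55006408691406, 16.012840270996094), 82.26126098632812) [[570.4339  284.04056]] 82.18426 77.52656096389379
{'point': [570.5, 279.4, 73.3], 'score': 0.61}
yaw0 82.0 q [ 0.77  0.33 -0.15 -0.   -1.09  2.24] pos [570.5 282.2 148.4] t 3.8
[[0,0,-0.0004,-0.001,0.001,0.101,-1],[0,0,-0.0004,-0.001,0.001,0.101,-1],[0,0,-0.0004,-0.001,0.001,0.101,-1],[0,0,-0.0004,-0.001,0.001,0.101,-1],[0,0,-0.0004,-0.001,0.001,0.101,-1],[0,0,-0.0004,-0.001,0.001,0.101,-1],[0,0,-0.0004,-0.001,0.001,0.101,-1],[0,0,-0.0004,-0.001,0.001,0.101,-1]]
```

View pics/w1.png

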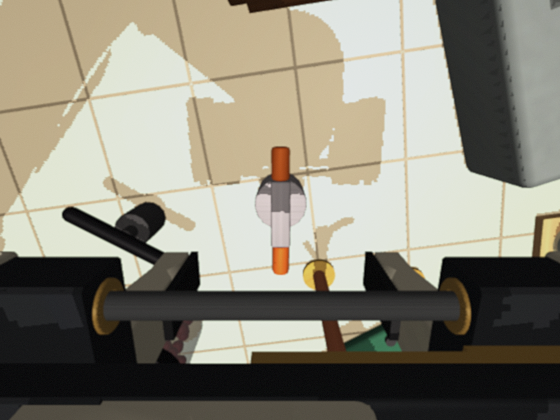

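The wrist view shows the bar vertical at (280,210) between the open fingers, and the pipe foot at (318,272) is clear. Descending and gripping.

Request:
servo_tool:
  deltas:
    - [[0,0,0,-0.012,-0.006,0.13,-1],[0,0,0,0,0,0.133,-1],[0,0,0,0,0,0.133,-1],[0,0,0,0,0,0.133,-1],[0,0,0,0,0,0.133,-1],[0,0,0,0,0,0.133,-1],[0,0,0,0,0,0,1],[0,0,0,0,0,0,1]]
  force: 45

```text
time: 4.8
ee_pos: [569.8, 280.9, 54.1]
eef_rot: [[0.14, 0.99, 0.0], [0.99, -0.14, 0.0], [0.0, 0.0, -1.0]]
contact_force: [-0.0, 0.1, 2.0]
gripper_width: 73.0
finger_force: 0.0
```

Request:
servo_tool:
  deltas:
    - [[0,0,0,0,0,0,1],[0,0,0,0,0,0,1],[0,0,0,0,0,0,1],[0,0,0,0,0,-0.1,1],[0,0,0,0,0,-0.3,1],[0,0,0,0,0,-0.4,1],[0,0,0,0,0,-0.4,1],[0,0,0,0,0,-0.4,1]]
  force: 45

```text
time: 5.8
ee_pos: [569.3, 280.5, 248.6]
eef_rot: [[0.14, 0.99, 0.001], [0.99, -0.14, 0.001], [0.001, 0.001, -1.0]]
contact_force: [0.5, 0.8, -0.2]
gripper_width: 0.7
finger_force: 0.0
```

```bash
python3 - <<'E'
from h import *
c=vision.camera("wrist"); save(c,"w2"); W=cloud(c).reshape(-1,3)
W=W[np.isfinite(W[:,0])]
d=np.hypot(W[:,0]-571,W[:,1]-281)
P=W[(d<75)&(W[:,2]>60)&(W[:,2]<90)]
r=cv2.minAreaRect(P[:,:2].astype(np.float32)); m,v=cv2.PCACompute(P[:,:2].astype(np.float32),None)
print(len(P),r,m,np.median(P[:,2]),state()["gripper_width"])
E
```

```text
1315 ((569.8392944335938, 280.9164733886719), (108.99019622802734, 14.889437675476074), 82.33246612548828) [[570.41046 283.61148]] 77.44955717891679 0.23020799550897417
```

View pics/w2.png

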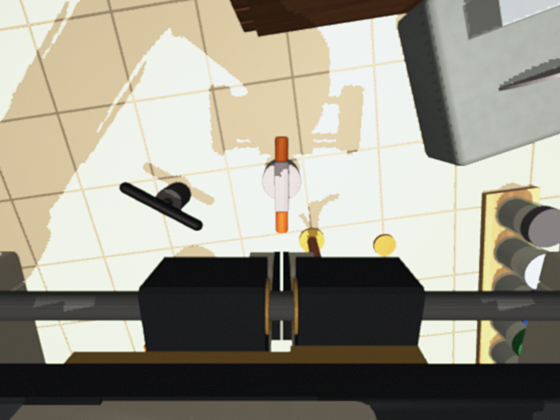

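The key still stands untouched at (282,185), because I lifted before the fingers had closed. Reopening and going down again.

Request:
servo_tool:
  deltas:
    - [[0,0,0,0,0,0.1,-1],[0,0,0,0,0,0.2,-1],[0,0,0,0,0,0.2,-1],[0,0,0,0,0,0.2,-1],[0,0,0,0,0,0.2,-1],[0,0,0,0,0,0.1,-1],[0,0,0,0,0,0.0,-1],[0,0,0,0,0,0.0,-1]]

```text
time: 6.85
ee_pos: [569.9, 281.0, 126.8]
eef_rot: [[0.14, 0.99, 0.001], [0.99, -0.14, 0.001], [0.001, 0.001, -1.0]]
contact_force: [0.1, 0.0, -0.2]
gripper_width: 75.3
finger_force: 0.0
```

Request:
servo_tool:
  deltas:
    - [[0,0,0,0.003,0.004,0.13,-0.5],[0,0,0,0,0,0.13,-0.4],[0,0,0,0,0,0.13,-0.3],[0,0,0,0,0,0.13,-0.3],[0,0,0,0,0,0.1,0],[0,0,0,0,0,0,1],[0,0,0,0,0,0,1],[0,0,0,0,0,0,1]]

```text
time: 7.85
ee_pos: [570.4, 281.3, 52.2]
eef_rot: [[0.14, 0.99, 0.001], [0.99, -0.14, 0.001], [0.001, 0.001, -1.0]]
contact_force: [0.6, 1.0, -0.9]
gripper_width: 22.4
finger_force: 0.0
```

Request:
servo_tool:
  deltas:
    - [[0,0,0,0,0,0,1],[0,0,0,0,0,0,1],[0,0,0,0,0,0,1],[0,0,0,0,0,0,1],[0,0,0,0,0,0,1],[0,0,0,0,0,0,1],[0,0,0,0,0,0,1],[0,0,0,0,0,0,1]]
  force: 45

```text
time: 8.85
ee_pos: [570.2, 281.2, 52.0]
eef_rot: [[0.14, 0.99, 0.001], [0.99, -0.14, 0.0], [0.0, 0.001, -1.0]]
contact_force: [-3.2, 0.3, 5.1]
gripper_width: 13.4
finger_force: 45.0
```

Request:
servo_tool:
  deltas:
    - [[0,0,0,0,0,-0.05,1],[0,0,0,0,0,-0.2,1],[0,0,0,0,0,-0.35,1],[0,0,0,0,0,-0.4,1],[0,0,0,0,0,-0.4,1],[0,0,0,0,0,-0.4,1],[0,0,0,0,0,-0.35,1],[0,0,0,0,0,-0.2,1]]

```text
time: 9.85
ee_pos: [570.1, 280.9, 335.4]
eef_rot: [[0.14, 0.99, 0.001], [0.99, -0.14, 0.001], [0.001, 0.001, -1.0]]
contact_force: [-0.4, 0.3, -4.4]
gripper_width: 13.4
finger_force: 45.0
```

```bash
python3 -c "
from h import *
s=state();print(s['gripper_width'],s['contact_force'])
plan(640,-75,330,82,8,1)"
```

```text
13.417959006114573 [-0.39360039  0.26806546 -4.42083504]
yaw0 81.9 q [ 0.76  0.24  0.14 -0.   -1.47  2.24] pos [570.1 280.9 335.4] t 9.85
[[0,0,-0.0001,-0.357,0.124,0.006,1],[0,0,-0.0001,-0.357,0.124,0.006,1],[0,0,-0.0001,-0.357,0.124,0.006,1],[0,0,-0.0001,-0.357,0.124,0.006,1],[0,0,-0.0001,-0.357,0.124,0.006,1],[0,0,-0.0001,-0.357,0.124,0.006,1],[0,0,-0.0001,-0.357,0.124,0.006,1],[0,0,-0.0001,-0.357,0.124,0.006,1]]
```

Request:
servo_tool:
  deltas:
    - [[0,0,0,-0.2,0.07,0,1],[0,0,0,-0.38,0.132,0,1],[0,0,0,-0.4,0.138,0,1],[0,0,0,-0.4,0.138,0,1],[0,0,0,-0.4,0.138,0,1],[0,0,0,-0.4,0.138,0,1],[0,0,0,-0.4,0.138,0,1],[0,0,0,-0.28,0.1,0,1]]

```text
time: 10.85
ee_pos: [638.8, -78.5, 331.6]
eef_rot: [[0.142, 0.99, -0.003], [0.99, -0.142, -0.0], [-0.001, -0.003, -1.0]]
contact_force: [0.6, 0.8, -4.3]
gripper_width: 13.1
finger_force: 45.0
```

```bash
python3 - <<'E'
from h import *
c=vision.camera("wrist"); save(c,"w3"); np.savez("w3.npz",**c)
print(state()["ee_pos"],c["t"]@-c["R"],pix(c,(648,21,206)))
for k in ["stub_seat","stub_top","key_bar"]:
    for r_ in spotter.place_of("wrist",k)[:2]: print(k,r_,pix(c,r_["point"]))
E
```

```text
[639.15906963 -81.83683581 331.37337403] [650.28913695  -2.50936811 514.43921392] [276, 87]
stub_seat {'point': [650.4, 21.2, 167.8], 'score': 0.9} [279, 90]
stub_top {'point': [645.5, 19.8, 208.5], 'score': 0.59} [273, 89]
key_bar {'point': [637.3, -75.7, 350.8], 'score': 0.97} [278, 256]
```

View pics/w3.png

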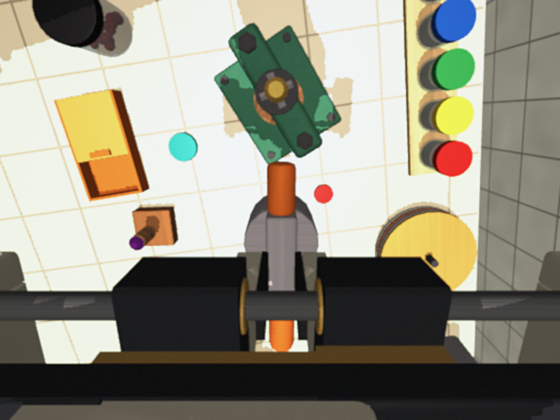

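The wrist view shows the stub at (278,90) with its teeth visible and the key held at (280,250). Measuring the tooth angle, centre and height.

```bash
python3 - <<'E'
from h import *
c=dict(np.load("w3.npz")); im=cv2.cvtColor(c["color"],cv2.COLOR_RGB2BGR)
cv2.imwrite("pics/stub.png",cv2.resize(im[55:125,238:318],None,fx=8,fy=8,interpolation=cv2.INTER_CUBIC))
W=cloud(c); F=W.reshape(-1,3); F=F[np.isfinite(F[:,0])]
d=np.hypot(F[:,0]-648,F[:,1]-21); F=F[d<30]
h,e=np.histogram(F[:,2],bins=np.arange(140,214,2)); print([(int(a),int(b)) for a,b in zip(e,h) if b])
N=F[F[:,2]>200]; print("nose centre",N.mean(0),N[:,2].max(),len(N))
C=F[(F[:,2]>160)]; print("collar",cv2.minEnclosingCircle(C[:,:2].astype(np.float32)))
# fourfold symmetry of tooth tops
for cx,cy in((N[:,0].mean(),N[:,1].mean()),cv2.minEnclosingCircle(C[:,:2].astype(np.float32))[0]):
    T=F[(F[:,2]>182)&(F[:,2]<199)]; r=np.hypot(T[:,0]-cx,T[:,1]-cy); T=T[(r>11.5)&(r<18)]
    a=np.arctan2(T[:,1]-cy,T[:,0]-cx); print(len(T),"tooth deg mod 90:",np.degrees(np.angle(np.exp(4j*a).mean()))/4,"strength",abs(np.exp(4j*a).mean()),np.median(T[:,2]))
    print(np.histogram(np.degrees(a)%90,bins=np.arange(0,91,6))[0])
E
```

```text
[(140, 185), (142, 4), (166, 9), (168, 580), (170, 306), (172, 5), (174, 2), (176, 1), (178, 2), (180, 3), (182, 1), (186, 4), (188, 2), (190, 12), (192, 84), (194, 77), (196, 13), (198, 23), (200, 70), (202, 70), (204, 66), (206, 178), (208, 78)]
nose centre [647.72928531  19.49851883 205.53376124] 209.8443193876163 462
collar ((647.7106323242188, 19.746200561523438), 21.926532745361328)
169 tooth deg mod 90: 14.296057747944262 strength 0.8259244768085018 193.8932888867657
[35 32 36 33 27  2  0  0  0  0  0  0  0  0  4]
172 tooth deg mod 90: 14.262357890540443 strength 0.8228721257968747 193.8818526197413
[34 31 37 34 28  2  0  0  0  0  0  0  0  0  6]
```

View pics/stub.png

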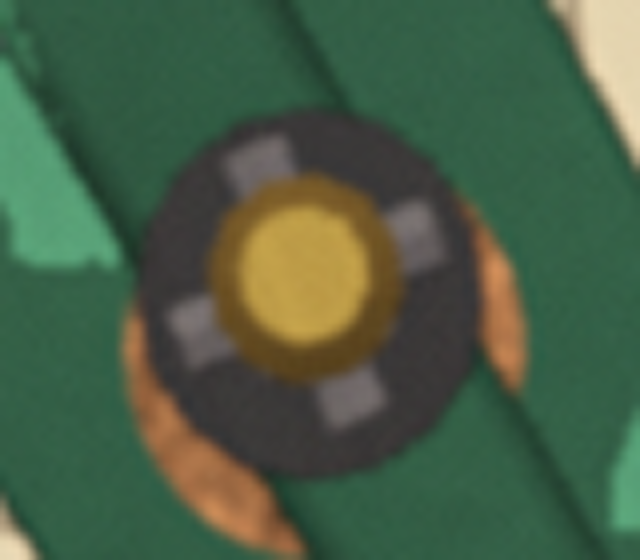

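The crop shows four teeth, evenly lit, rotated about 14.3° (mod 90) in world. The screw is therefore at 23.7 − 14.3 ≈ 9.4° (0.16 rad), with the seat at about z 169.6 and the axis at (647.7,19.6). The tool goes to yaw 14.3 above the stub.

```bash
python3 -c "
from h import *
plan(648.1,20.0,280,14.3,8,1)"
```

```text
yaw0 81.8 q [ 0.18  0.26  0.16 -0.   -1.47  2.82] pos [638.9 -76.9 331.6] t 11.05
[[0,0,0.0938,0.101,-0.005,0.054,1],[0,0,0.0938,0.099,-0.02,0.054,1],[0,0,0.0938,0.096,-0.034,0.054,1],[0,0,0.0938,0.09,-0.048,0.054,1],[0,0,0.0938,0.082,-0.06,0.054,1],[0,0,0.0938,0.072,-0.072,0.054,1],[0,0,0.0938,0.061,-0.081,0.054,1],[0,0,0.0938,0.048,-0.089,0.054,1]]
```

Request:
servo_tool:
  deltas:
    - [[0,0,0.0938,0.101,-0.005,0.054,1],[0,0,0.0938,0.099,-0.02,0.054,1],[0,0,0.0938,0.096,-0.034,0.054,1],[0,0,0.0938,0.09,-0.048,0.054,1],[0,0,0.0938,0.082,-0.06,0.054,1],[0,0,0.0938,0.072,-0.072,0.054,1],[0,0,0.0938,0.061,-0.081,0.054,1],[0,0,0.0938,0.048,-0.089,0.054,1]]
  force: 60

```text
time: 12.05
ee_pos: [648.1, 22.7, 280.7]
eef_rot: [[0.969, 0.245, -0.001], [0.245, -0.969, 0.0], [-0.001, -0.0, -1.0]]
contact_force: [-0.0, 0.6, -4.8]
gripper_width: 12.7
finger_force: 60.0
```

```bash
python3 - <<'E'
from h import *
for n in ("scene","wrist"):
    c=vision.camera(n); save(c,n+"4")
    for k in ["key_bar","t_key","stub_top"]:
        for r_ in spotter.place_of(n,k)[:1]: print(n,k,np.round(r_["point"],1),r_["score"])
W=cloud(c).reshape(-1,3); W=W[np.isfinite(W[:,0])]; z=state()["ee_pos"]
P=W[(np.hypot(W[:,0]-z[0],W[:,1]-z[1])<75)&(abs(W[:,2]-z[2]-18)<14)]
print(cv2.minAreaRect(P[:,:2].astype(np.float32)),len(P))
plan(648.1,20.0,240,14.3,8,1)
E
```

```text
scene key_bar [650.5  26.2 298.3] 0.62
scene t_key [651.6  25.8 228. ] 0.61
scene stub_top [647.4  22.1 208.3] 0.8
wrist key_bar [669.    3.7 273.2] 0.77
wrist t_key [646.9  23.6 208. ] 0.75
wrist stub_top [668.5   5.1 271.3] 0.57
((659.7256469726562, 20.271305084228516), (8.26607894897461, 37.58934020996094), 0.4385068714618683) 193
yaw0 14.5 q [ 0.33  0.28  0.08  0.   -1.37  1.49] pos [649.1  21.1 282.5] t 12.45
[[0,0,0.0003,-0.001,0.001,0.044,1],[0,0,0.0003,-0.001,0.001,0.044,1],[0,0,0.0003,-0.001,0.001,0.044,1],[0,0,0.0003,-0.001,0.001,0.044,1],[0,0,0.0003,-0.001,0.001,0.044,1],[0,0,0.0003,-0.001,0.001,0.044,1],[0,0,0.0003,-0.001,0.001,0.044,1],[0,0,0.0003,-0.001,0.001,0.044,1]]
```

View pics/scene4.png

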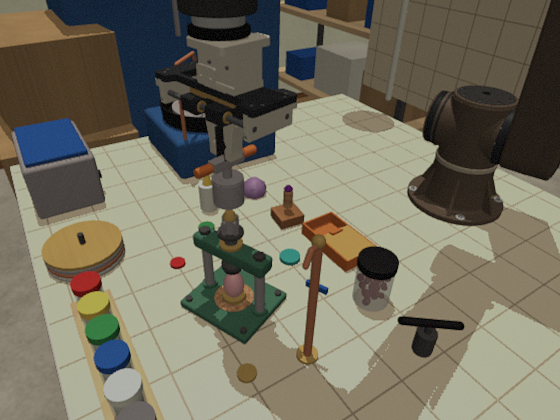

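The key hangs upright at scene (228,185), just above the stub at (230,215), and nothing is disturbed. Lowering it on.

Request:
servo_tool:
  deltas:
    - [[0,0,0,-0.01,0.007,0.02,1],[0,0,0,0,0,0.05,1],[0,0,0,0,0,0.05,1],[0,0,0,0,0,0.05,1],[0,0,0,0,0,0.05,1],[0,0,0,0,0,0.04,1],[0,0,0,0,0,0.04,1],[0,0,0,0,0,0.03,1]]

```text
time: 13.45
ee_pos: [648.0, 20.4, 241.8]
eef_rot: [[0.969, 0.249, 0.0], [0.249, -0.969, 0.0], [0.0, -0.0, -1.0]]
contact_force: [-0.8, 1.6, -0.3]
gripper_width: 0.9
finger_force: 0.2
```

```bash
python3 - <<'E'
from h import *
c=vision.camera("scene")
a=cv2.cvtColor(c["color"],cv2.COLOR_RGB2BGR)[130:320,150:330]
d=vision.camera("wrist"); b=cv2.cvtColor(d["color"],cv2.COLOR_RGB2BGR)
a=cv2.resize(a,None,fx=2.4,fy=2.4); b=cv2.resize(b,(360,270))
o=np.zeros((456,800,3),np.uint8); o[:a.shape[0],:a.shape[1]]=a[:456]; o[:270,440:800]=b
cv2.imwrite("pics/drop.png",o)
for n in("scene","wrist"):
  for k in ["key_bar","t_key"]:
    for r_ in spotter.place_of(n,k)[:2]: print(n,k,np.round(r_["point"],1),r_["score"])
s=state(); print(s["gripper_width"],s["ee_pos"],s["contact_force"])
E
```

```text
scene key_bar [693.2  12.3 248.6] 0.82
scene t_key [653.2  25.3 196.5] 0.62
scene t_key [ 610.4 -179.7   -5.5] 0.25
wrist key_bar [693.   12.3 249.5] 0.89
wrist t_key [640.5  21.  194.7] 0.59
0.25531339061175035 [647.9997399   20.43072853 242.17649111] [-0.43649187  1.12341811 -1.10480262]
```

View pics/drop.png

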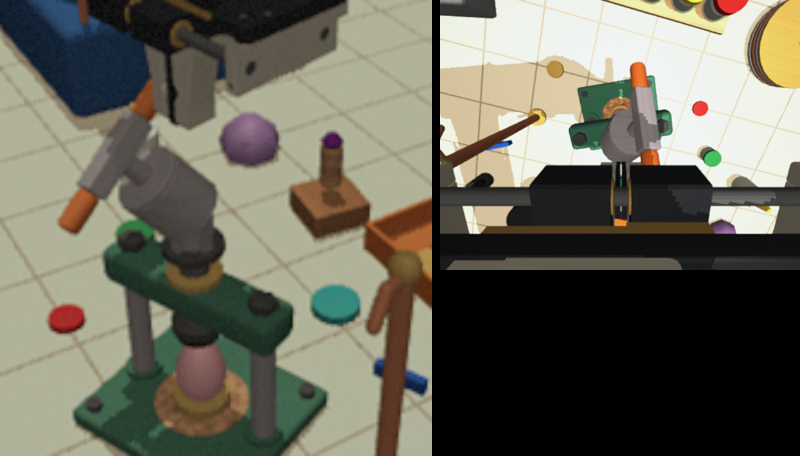

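The key has slipped out and now leans on the stub against the gripper: hub at crop (180,195), bar at (110,155). I'll get its actual axis before touching anything.

```bash
python3 - <<'E'
from h import *
for n in("scene","wrist","top"):
    c=vision.camera(n); W=cloud(c); hsv=cv2.cvtColor(c["color"],cv2.COLOR_RGB2HSV)
    near=np.isfinite(W[...,0])&(np.hypot(W[...,0]-660,W[...,1]-15)<130)
    m=(W[...,2]>175)&near&(hsv[...,1]>150)&(hsv[...,0]<14)
    k,l,st,ce=cv2.connectedComponentsWithStats(m.astype(np.uint8))
    for i in range(1,k):
        if st[i,4]>12: print(n,"orange",st[i,4],np.round(np.median(W[l==i],0),1),"px",np.round(ce[i]), np.round(W[l==i].min(0)),np.round(W[l==i].max(0)))
    for r in spotter.cut_out(n,"t_key")[:1]:
        P=W[r["mask"]&near&(W[...,2]>165)]; print(n,"mask",r["score"],len(P),np.round(P.mean(0)),np.round(P.min(0)),np.round(P.max(0)))
        np.save(f"k_{n}.npy",P)
s=state(); print(s["wrist_torque"],s["contact_force"],s["joint_efforts"])
E
```

```text
scene orange 90 [667.2   4.7 275.6] px [210. 172.] [660.  -5. 265.] [675.  10. 285.]
scene orange 162 [726.5  27.8 229.3] px [182. 218.] [713.  18. 217.] [738.  33. 239.]
scene mask 0.56 1953 [682.  24. 235.] [633.  -7. 171.] [739.  45. 287.]
wrist orange 853 [725.8  23.6 230.9] px [308. 117.] [713.  13. 222.] [737.  31. 240.]
wrist orange 632 [668.9   2.  274.6] px [326. 246.] [661.  -7. 268.] [690.  19. 339.]
wrist orange 28 [669.4  23.8 358.2] px [276. 349.] [640.  21. 321.] [671.  27. 360.]
wrist mask 0.91 8635 [684.  17. 245.] [632.  -7. 199.] [737.  43. 279.]
top mask 0.69 242 [640.  15. 222.] [608.  -3. 166.] [654.  39. 346.]
[ 0.08817823  0.032755   -0.01155681] [-1.55463832  0.46442947 -0.14222721] [-2.74018636e-01 -5.39468300e+01  3.00929475e+01  7.22613171e+00
  9.81025212e-02 -3.03069821e-03]
```

The key is pivoted about 45° toward +x, with its bore caught on the nose and the bar middle near (697,14,252). It seems to hang stably. Backing the hand off toward −x, then up, then I'll look again.

Request:
servo_tool:
  deltas:
    - [[0,0,0,-0.03,0,0,1],[0,0,0,-0.06,0,0,1],[0,0,0,-0.1,0,0,1],[0,0,0,-0.1,0,-0.1,1],[0,0,0,0,0,-0.25,1],[0,0,0,0,0,-0.35,1],[0,0,0,0,0,-0.35,-0.3],[0,0,0,0,0,-0.1,-0.3]]

```text
time: 15.05
ee_pos: [614.5, 11.3, 384.6]
eef_rot: [[0.969, 0.249, 0.006], [0.249, -0.969, 0.001], [0.006, 0.001, -1.0]]
contact_force: [-0.1, -0.4, -0.2]
gripper_width: 15.3
finger_force: 0.0
```

```bash
python3 - <<'E'
from h import *
A=[]
for n in("scene","wrist"):
    c=vision.camera(n); W=cloud(c); hsv=cv2.cvtColor(c["color"],cv2.COLOR_RGB2HSV); np.savez(n+"5.npz",**c)
    near=np.isfinite(W[...,0])&(np.hypot(W[...,0]-670,W[...,1]-15)<110)
    m=(W[...,2]>20)&near&(hsv[...,1]>150)&(hsv[...,0]<14)
    k,l,st,ce=cv2.connectedComponentsWithStats(m.astype(np.uint8))
    for i in range(1,k):
        if st[i,4]>12: print(n,"orange",st[i,4],np.round(np.median(W[l==i],0),1),"px",np.round(ce[i]), np.round(W[l==i].min(0)),np.round(W[l==i].max(0)))
a=cv2.cvtColor(np.load("scene5.npz")["color"],cv2.COLOR_RGB2BGR)[130:320,150:330]; b=cv2.cvtColor(c["color"],cv2.COLOR_RGB2BGR)
a=cv2.resize(a,(380,400)); b=cv2.resize(b[:300,130:430],(400,400))
cv2.imwrite("pics/v5.png",np.hstack([a,b])); s=state(); print(s["gripper_width"],s["ee_pos"],s["contact_force"],s["time"])
E
```

```text
scene orange 158 [663.8   5.3 278. ] px [213. 171.] [651.  -4. 265.] [676.  11. 288.]
scene orange 167 [726.4  29.3 229.6] px [183. 218.] [714.  21. 218.] [738.  35. 238.]
wrist orange 248 [726.2  25.1 231. ] px [295.  79.] [715.  16. 223.] [736.  32. 239.]
wrist orange 461 [6.617e+02 4.000e-01 2.798e+02] px [305. 157.] [645.  -9. 213.] [675.   9. 287.]
wrist orange 13 [643.4  21.8 487.3] px [264. 289.] [603.  17. 417.] [644.  23. 488.]
wrist orange 57 [644.8  16.8 487.8] px [285. 290.] [609.  -1. 418.] [646.  21. 490.]
23.027674791180466 [614.21615817  11.61403113 382.28712978] [ 0.24809705  0.13160371 -0.49036971] 15.15
```

View pics/v5.png

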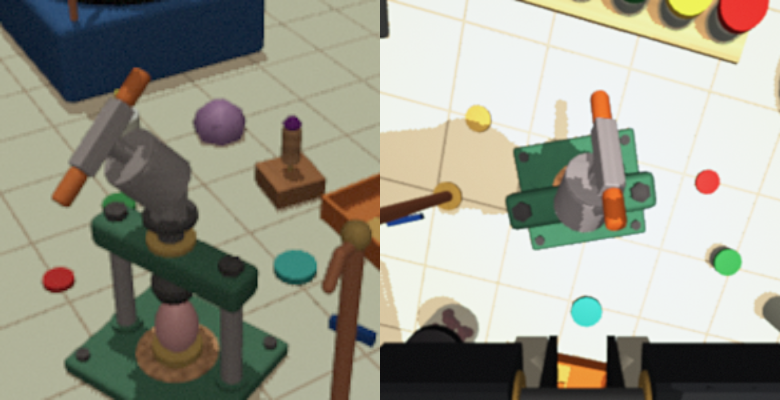

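The key hangs stably tilted on the stub: bar at right-crop (605,150), hub at (580,195). The picture budget is spent, so from here I work from numbers only. Fitting the full key pose from the depth clouds.

```bash
cat >> h.py <<'E'
from scipy.optimize import least_squares
from scipy.spatial.transform import Rotation as Ro
def sdf(P):
    x,y,z=P.T; r=np.hypot(x,y)
    def cap(dr,dz): return np.minimum(np.maximum(dr,dz),0)+np.hypot(np.maximum(dr,0),np.maximum(dz,0))
    hub=cap(r-24,abs(z-22)-22); neck=cap(r-7,abs(z-53)-9)
    q=np.stack([abs(x)-28,abs(y)-8,abs(z-70)-8],-1); box=np.linalg.norm(np.maximum(q,0),axis=1)+np.minimum(q.max(1),0)
    grip=cap(np.hypot(y,z-70)-7.5,abs(x)-55)
    return np.minimum.reduce([hub,neck,box,grip])
def fitkey(P,R0,o0):
    f=lambda p:sdf((P-o0-p[3:])@(Ro.from_rotvec(p[:3])*R0).as_matrix())
    s=least_squares(f,np.zeros(6),loss="soft_l1",f_scale=2)
    R=Ro.from_rotvec(s.x[:3])*R0
    return R.as_matrix(),o0+s.x[3:],np.median(abs(f(s.x)))
E
python3 - <<'E'
from h import *
u=np.array([.76,.29,-.58]);u/=np.linalg.norm(u)
w=np.array([.69,-.08,.73]); w-=u*(w@u); w/=np.linalg.norm(w)
R0=Ro.from_matrix(np.stack([u,np.cross(w,u),w],1)); o0=np.array([695,14,249])-70*w
for n in("scene","wrist"):
    c=dict(np.load(n+"5.npz")); P=cloud(c).reshape(-1,3); P=P[np.isfinite(P[:,0])]
    P=P[(P[:,2]>213)&(P[:,2]<300)&(np.hypot(P[:,0]-680,P[:,1]-15)<80)]
    R,o=R0,o0
    for g in(15,8,5):
        Q=P[abs(sdf((P-o)@R))<g]; R,o,e=fitkey(Q,Ro.from_matrix(R),o)
    print(n,len(P),len(Q),"err",round(e,2),"o",np.round(o,1),"bar",np.round(o+70*R[:,2],1),"\nR",np.round(R,3).tolist())
E
```

```text
Traceback (most recent call last):
ValueError: matmul: Input operand 1 does not have enough dimensions (has 0, gufunc core with signature (n?,k),(k,m?)->(n?,m?) requires 1)
```

```bash
cat > fit.py <<'E'
from h import *
u=np.array([.76,.29,-.58]);u/=np.linalg.norm(u)
w=np.array([.69,-.08,.73]); w-=u*(w@u); w/=np.linalg.norm(w)
R0=np.stack([u,np.cross(w,u),w],1); o0=np.array([695,14,249])-70*w
for n in("scene","wrist"):
    c=dict(np.load(n+"5.npz")); P=cloud(c).reshape(-1,3); P=P[np.isfinite(P[:,0])]
    P=P[(P[:,2]>213)&(P[:,2]<300)&(np.hypot(P[:,0]-680,P[:,1]-15)<80)]
    R,o=R0,o0
    for g in(15,8,5):
        Q=P[abs(sdf((P-o)@R))<g]; R,o,e=fitkey(Q,Ro.from_matrix(R),o)
    print(n,len(P),len(Q),"err",round(e,2),"o",np.round(o,1),"bar",np.round(o+70*R[:,2],1),"\nR",np.round(R,3).tolist())
E
python3 fit.py
```

```text
scene 1765 1765 err 0.47 o [649.5  19.8 196.7] bar [694.   12.  250.2] 
R [[0.757, -0.154, 0.636], [0.288, 0.951, -0.112], [-0.587, 0.268, 0.764]]
wrist 3450 3450 err 0.31 o [648.5  19.4 195.6] bar [693.   11.4 249. ] 
R [[0.756, -0.153, 0.636], [0.29, 0.95, -0.115], [-0.586, 0.271, 0.763]]
```

The fit is tight (0.3–0.5 mm): the hub sits centred on the stub, tilted 40°. Next I regrasp the bar with the hand tilted 16° so the pads meet its flats, lift, right it and reseat it.

```bash
cat >> h.py <<'E'
def plan6(Rt,pt,n,hand):
    s=state(); R=np.array(s["eef_rot"]); p=np.array(s["ee_pos"]); pt=np.array(pt,float); Rt=np.array(Rt)
    rv=Ro.from_matrix(R.T@Rt).as_rotvec(); D=(pt-p)/n; rows=[]
    for i in range(n):
        Ri=R@Ro.from_rotvec(rv*i/n).as_matrix()
        rows.append([round(float(v),3) for v in list(rv/n/(np.pi/2))+list(Ri.T@D/120)]+[hand])
    print("t",s["time"],"pos",np.round(p,1),"q",np.round(s["q"],2),"turn deg",round(np.degrees(np.linalg.norm(rv)),1),"F",np.round(s["contact_force"],1),"w",round(s["gripper_width"],1)); print(str(rows).replace(" ",""))
K=np.array([[.756,-.153,.636],[.29,.95,-.115],[-.586,.271,.763]]); BAR=np.array([693.3,11.7,249.3])
U,_,V=np.linalg.svd(K); K=U@V
def tilted():
    n=K[:,1]; z=-np.array([0,0,1])+n[2]*n; z/=np.linalg.norm(z); y=-n; return np.stack([np.cross(y,z),y,z],1)
E
python3 -c "
from h import *
G=tilted(); print(np.round(G,3).tolist()); plan6(G,BAR+19*G[:,2]-65*G[:,2],8,-0.6)"
```

```text
[[0.987, 0.154, -0.043], [0.159, -0.95, 0.268], [-0.0, -0.271, -0.962]]
t 15.15 pos [614.2  11.6 382.3] q [ 0.34  0.2   0.19  0.   -1.56  1.49] turn deg 16.6 F [ 0.2  0.1 -0.5] w 23.0
[[0.022,0.001,0.007,0.078,0.033,0.093,-0.6],[0.022,0.001,0.007,0.079,0.036,0.092,-0.6],[0.022,0.001,0.007,0.079,0.038,0.09,-0.6],[0.022,0.001,0.007,0.079,0.04,0.089,-0.6],[0.022,0.001,0.007,0.08,0.042,0.088,-0.6],[0.022,0.001,0.007,0.08,0.044,0.086,-0.6],[0.022,0.001,0.007,0.08,0.046,0.085,-0.6],[0.022,0.001,0.007,0.081,0.048,0.083,-0.6]]
```

Request:
servo_tool:
  deltas:
    - [[0.022,0.001,0.007,0.078,0.033,0.093,-0.6],[0.022,0.001,0.007,0.079,0.036,0.092,-0.6],[0.022,0.001,0.007,0.079,0.038,0.09,-0.6],[0.022,0.001,0.007,0.079,0.04,0.089,-0.6],[0.022,0.001,0.007,0.08,0.042,0.088,-0.6],[0.022,0.001,0.007,0.08,0.044,0.086,-0.6],[0.022,0.001,0.007,0.08,0.046,0.085,-0.6],[0.022,0.001,0.007,0.081,0.048,0.083,-0.6]]

```text
time: 16.15
ee_pos: [695.8, -0.4, 290.5]
eef_rot: [[0.987, 0.155, -0.044], [0.162, -0.949, 0.272], [0.0, -0.275, -0.961]]
contact_force: [0.2, 0.3, -0.3]
gripper_width: 70.3
finger_force: 0.0
```

```bash
python3 -c "
from h import *
G=tilted(); plan6(G,BAR+19*G[:,2],5,-0.6)"
```

```text
t 16.15 pos [ 6.958e+02 -4.000e-01  2.905e+02] q [ 0.11  0.41  0.36 -0.28 -1.54  1.64] turn deg 0.3 F [ 0.2  0.3 -0.3] w 70.3
[[-0.001,0.0,0.0,-0.001,-0.001,0.103,-0.6],[-0.001,0.0,0.0,-0.001,-0.001,0.103,-0.6],[-0.001,0.0,0.0,-0.001,-0.001,0.103,-0.6],[-0.001,0.0,0.0,-0.001,-0.001,0.103,-0.6],[-0.001,0.0,0.0,-0.001,-0.001,0.103,-0.6]]
```

Request:
servo_tool:
  deltas:
    - [[0,0,0,0,0,0.1,-0.6],[0,0,0,0,0,0.1,-0.6],[0,0,0,0,0,0.1,-0.6],[0,0,0,0,0,0.11,-0.6],[0,0,0,0,0,0.1,-0.3],[0,0,0,0,0,0,0.3],[0,0,0,0,0,0,1],[0,0,0,0,0,0,1]]
  force: 60

```text
time: 17.15
ee_pos: [692.8, 16.0, 233.0]
eef_rot: [[0.987, 0.156, -0.043], [0.162, -0.949, 0.27], [0.001, -0.273, -0.962]]
contact_force: [-1.0, -0.1, 0.3]
gripper_width: 35.8
finger_force: 0.0
```

Request:
servo_tool:
  deltas:
    - [[0,0,0,0,0,0,1],[0,0,0,0,0,0,1],[0,0,0,0,0,0,1],[0,0,0,0,0,0,1],[0,0,0,0,0,0,1],[0,0,0,0,0,0,1],[0,0,0,0,0,0,1],[0,0,0,0,0,0,1]]

```text
time: 18.15
ee_pos: [692.6, 16.2, 232.5]
eef_rot: [[0.987, 0.156, -0.044], [0.162, -0.949, 0.27], [0.001, -0.273, -0.962]]
contact_force: [0.6, -0.4, 1.1]
gripper_width: 13.9
finger_force: 60.0
```

```bash
python3 - <<'E'
from h import *
s=state(); R=np.array(s["eef_rot"]); p=np.array(s["ee_pos"])
# lift along key axis w 15 then up
plan6(R,p+18*K[:,2]+np.array([0,0,14]),8,1)
E
```

```text
t 18.15 pos [692.6  16.2 232.5] q [ 0.13  0.42  0.25 -0.28 -1.42  1.65] turn deg 0.0 F [ 0.6 -0.4  1.1] w 13.9
[[0.0,0.0,0.0,0.011,-0.004,-0.029,1],[0.0,0.0,0.0,0.011,-0.004,-0.029,1],[0.0,0.0,0.0,0.011,-0.004,-0.029,1],[0.0,0.0,0.0,0.011,-0.004,-0.029,1],[0.0,0.0,0.0,0.011,-0.004,-0.029,1],[0.0,0.0,0.0,0.011,-0.004,-0.029,1],[0.0,0.0,0.0,0.011,-0.004,-0.029,1],[0.0,0.0,0.0,0.011,-0.004,-0.029,1]]
```

Request:
servo_tool:
  deltas:
    - [[0,0,0,0.011,-0.004,-0.029,1],[0,0,0,0.011,-0.004,-0.029,1],[0,0,0,0.011,-0.004,-0.029,1],[0,0,0,0.011,-0.004,-0.029,1],[0,0,0,0.011,-0.004,-0.029,1],[0,0,0,0.01,-0.004,-0.03,1],[0,0,0,0.01,-0.004,-0.04,1],[0,0,0,0.01,-0.004,-0.04,1]]

```text
time: 19.15
ee_pos: [703.4, 13.2, 263.2]
eef_rot: [[0.987, 0.156, -0.044], [0.162, -0.949, 0.27], [0.0, -0.273, -0.962]]
contact_force: [-0.1, 0.7, -3.0]
gripper_width: 14.1
finger_force: 60.0
```

```bash
cat > kf.py <<'E'
from h import *
def keypose(R0,o0,cams=("scene","wrist")):
    out=[]
    for n in cams:
        c=vision.camera(n); P=cloud(c).reshape(-1,3); P=P[np.isfinite(P[:,0])]
        P=P[(P[:,2]>max(213,o0[2]-5))&(np.linalg.norm(P-(o0+45*R0[:,2]),axis=1)<85)]
        R,o=R0,o0
        for g in(14,7,4):
            Q=P[abs(sdf((P-o)@R))<g]; R,o,e=fitkey(Q,Ro.from_matrix(R),o)
        print(n,len(Q),"err",round(e,2),"o",np.round(o,1),"tilt",round(np.degrees(np.arccos(R[2,2])),1),"w",np.round(R[:,2],3),"baryaw",round(np.degrees(np.arctan2(R[1,0],R[0,0])),1)); out.append((R,o))
    return out
def fromhand(off_R,off_p):
    s=state(); R=np.array(s["eef_rot"]); return R@off_R, np.array(s["ee_pos"])+R@off_p
E
python3 - <<'E'
from kf import *
G=tilted(); s=state(); R=np.array(s["eef_rot"]);print(s["ee_pos"],s["contact_force"],s["gripper_width"])
K2=R@G.T@K; b=np.array(s["ee_pos"])-19*R[:,2]; keypose(K2,b-70*K2[:,2])
E
```

```text
[703.40535305  13.17869953 263.23068753] [-0.12908336  0.65509179 -3.01338798] 14.093275800373517
scene 1951 err 0.48 o [662.7  17.  225.8] tilt 38.1 w [ 0.602 -0.138  0.787] baryaw 19.8
wrist 4448 err 0.38 o [660.9  16.3 226.3] tilt 38.4 w [ 0.605 -0.141  0.783] baryaw 19.8
```

```bash
python3 - <<'E'
from kf import *
w=np.array([.604,-.140,.784]); w/=np.linalg.norm(w)
a=np.radians(19.8); h=np.array([np.cos(a),np.sin(a),0]); u=h-np.array([0,0,1])*(h@w)/w[2]; u/=np.linalg.norm(u)
K3=np.stack([u,np.cross(w,u),w],1); o=np.array([661.5,16.6,226.0])
s=state(); R=np.array(s["eef_rot"]); p=np.array(s["ee_pos"])
offR=R.T@K3; offp=R.T@(o-p); np.savez("off.npz",R=offR,p=offp)
Ku=Ro.from_euler("z",14.3,degrees=True).as_matrix()
Rt=Ku@offR.T; pt=np.array([648,19.7,230])-Rt@offp
print(np.round(Rt,3).tolist(),np.round(pt,1)); plan6(Rt,pt,8,1)
E
```

```text
[[0.79, 0.253, 0.559], [0.214, -0.967, 0.135], [0.575, 0.013, -0.818]] [658.6  23.6 285.6]
t 19.25 pos [703.7  13.1 263.7] q [ 0.12  0.42  0.33 -0.28 -1.49  1.63] turn deg 38.3 F [ 0.5 -0.1 -4. ] w 13.7
[[-0.02,0.047,-0.014,-0.045,-0.024,-0.017,1],[-0.02,0.047,-0.014,-0.043,-0.024,-0.021,1],[-0.02,0.047,-0.014,-0.04,-0.025,-0.025,1],[-0.02,0.047,-0.014,-0.038,-0.025,-0.028,1],[-0.02,0.047,-0.014,-0.035,-0.024,-0.032,1],[-0.02,0.047,-0.014,-0.032,-0.024,-0.035,1],[-0.02,0.047,-0.014,-0.029,-0.024,-0.038,1],[-0.02,0.047,-0.014,-0.025,-0.023,-0.041,1]]
```

Request:
servo_tool:
  deltas:
    - [[-0.02,0.047,-0.014,-0.045,-0.024,-0.017,1],[-0.02,0.047,-0.014,-0.043,-0.024,-0.021,1],[-0.02,0.047,-0.014,-0.04,-0.025,-0.025,1],[-0.02,0.047,-0.014,-0.038,-0.025,-0.028,1],[-0.02,0.047,-0.014,-0.035,-0.024,-0.032,1],[-0.02,0.047,-0.014,-0.032,-0.024,-0.035,1],[-0.02,0.047,-0.014,-0.029,-0.024,-0.038,1],[-0.02,0.047,-0.014,-0.025,-0.023,-0.041,1]]

```text
time: 20.25
ee_pos: [657.4, 24.0, 285.1]
eef_rot: [[0.791, 0.252, 0.557], [0.214, -0.968, 0.135], [0.573, 0.012, -0.82]]
contact_force: [0.5, -1.6, -4.4]
gripper_width: 13.5
finger_force: 60.0
```

Request:
servo_tool:
  deltas:
    - [[0,0,0,0,0,0,1],[0,0,0,0,0,0,1],[0,0,0,0,0,0,1],[0,0,0,0,0,0,1],[0,0,0,0,0,0,1],[0,0,0,0,0,0,1],[0,0,0,0,0,0,1],[0,0,0,0,0,0,1]]

```text
time: 21.25
ee_pos: [658.2, 23.8, 284.8]
eef_rot: [[0.793, 0.252, 0.555], [0.213, -0.968, 0.135], [0.571, 0.012, -0.821]]
contact_force: [-0.0, -0.7, -3.4]
gripper_width: 13.7
finger_force: 60.0
```

```bash
cat > adj.py <<'E'
from kf import *
import sys
f=np.load("off.npz"); R0,o0=fromhand(f["R"],f["p"]); print("pred",np.round(o0,1),np.round(R0[:,2],3))
r=keypose(R0,o0)
K3=r[1][0]; o=(r[0][1]+r[1][1])/2; s=state(); R=np.array(s["eef_rot"]); p=np.array(s["ee_pos"])
offR=R.T@K3; offp=R.T@(o-p); np.savez("off.npz",R=offR,p=offp)
Rt=Ro.from_euler("z",float(sys.argv[2]),degrees=True).as_matrix()@offR.T
pt=np.array([648,19.7,float(sys.argv[1])])-Rt@offp
plan6(Rt,pt,int(sys.argv[3]),1)
E
python3 adj.py 215 14.3 4
```

```text
pred [647.3  20.  229.3] [ 0.005 -0.001  1.   ]
scene 1780 err 0.45 o [644.7  19.8 229.4] tilt 3.7 w [0.064 0.009 0.998] baryaw 14.2
wrist 4216 err 0.37 o [642.5  19.  228.6] tilt 3.6 w [0.062 0.008 0.998] baryaw 14.3
t 21.35 pos [658.2  23.8 284.8] q [ 0.38 -0.06 -0.53  0.17 -0.5   1.33] turn deg 3.6 F [ 0.4 -0.1 -3.8] w 14.1
[[-0.001,0.01,-0.001,-0.014,0.0,0.024,1],[-0.001,0.01,-0.001,-0.015,0.0,0.023,1],[-0.001,0.01,-0.001,-0.015,0.0,0.023,1],[-0.001,0.01,-0.001,-0.015,0.0,0.023,1]]
```

Request:
servo_tool:
  deltas:
    - [[-0.001,0.01,-0.001,-0.014,0,0.024,1],[-0.001,0.01,-0.001,-0.015,0,0.023,1],[-0.001,0.01,-0.001,-0.015,0,0.023,1],[-0.001,0.01,-0.001,-0.015,0,0.023,1],[0,0,0,0,0,0,1],[0,0,0,0,0,0,1],[0,0,0,0,0,0,1],[0,0,0,0,0,0,1]]

```text
time: 22.35
ee_pos: [659.3, 24.0, 271.9]
eef_rot: [[0.754, 0.253, 0.605], [0.211, -0.967, 0.142], [0.622, 0.02, -0.783]]
contact_force: [0.1, -0.1, -4.2]
gripper_width: 14.0
finger_force: 60.0
```

```bash
python3 adj.py 200 14.3 8
```

```text
pred [648.3  20.  215.2] [-0.001  0.     1.   ]
scene 1723 err 0.45 o [648.8  20.1 215.6] tilt 0.4 w [0.006 0.003 1.   ] baryaw 14.5
wrist 4181 err 0.38 o [646.6  19.7 214.6] tilt 0.4 w [ 0.006 -0.003  1.   ] baryaw 14.5
t 22.45 pos [659.2  23.9 271.7] q [ 0.38 -0.07 -0.66  0.28 -0.33  1.22] turn deg 0.4 F [-0.4  0.4 -4.3] w 13.8
[[-0.0,0.0,-0.0,-0.01,-0.0,0.012,1],[-0.0,0.0,-0.0,-0.01,-0.0,0.012,1],[-0.0,0.0,-0.0,-0.01,-0.0,0.012,1],[-0.0,0.0,-0.0,-0.01,-0.0,0.012,1],[-0.0,0.0,-0.0,-0.01,-0.0,0.012,1],[-0.0,0.0,-0.0,-0.01,-0.0,0.012,1],[-0.0,0.0,-0.0,-0.01,-0.0,0.012,1],[-0.0,0.0,-0.0,-0.01,-0.0,0.012,1]]
```

Request:
servo_tool:
  deltas:
    - [[0,0,0,-0.011,0,0.013,1],[0,0,0,-0.011,0,0.013,1],[0,0,0,-0.011,0,0.013,1],[0,0,0,-0.011,0,0.013,1],[0,0,0,-0.011,0,0.013,1],[0,0,0,-0.011,0,0.013,1],[0,0,0,-0.011,0,0.013,1],[0,0,0,-0.011,0,0.013,1]]

```text
time: 23.45
ee_pos: [658.7, 23.4, 255.2]
eef_rot: [[0.755, 0.253, 0.605], [0.211, -0.967, 0.142], [0.621, 0.021, -0.783]]
contact_force: [0.3, 0.3, -3.4]
gripper_width: 14.0
finger_force: 60.0
```

```bash
python3 adj.py 194 14.3 4
```

```text
pred [647.2  19.4 198.5] [ 0.006 -0.003  1.   ]
scene 1446 err 0.44 o [648.2  19.4 198.9] tilt 0.6 w [0.008 0.006 1.   ] baryaw 14.4
wrist 4187 err 0.37 o [645.8  19.1 197.5] tilt 0.4 w [ 0.007 -0.003  1.   ] baryaw 14.5
t 23.55 pos [658.5  23.3 254.9] q [ 0.37 -0.05 -0.7   0.33 -0.28  1.18] turn deg 0.5 F [-0.3  0.4 -3.7] w 14.0
[[-0.001,0.001,-0.0,-0.004,-0.001,0.008,1],[-0.001,0.001,-0.0,-0.004,-0.001,0.008,1],[-0.001,0.001,-0.0,-0.004,-0.001,0.008,1],[-0.001,0.001,-0.0,-0.004,-0.001,0.008,1]]
```

Request:
servo_tool:
  deltas:
    - [[0,0,0,-0.004,0,0.008,1],[0,0,0,-0.004,0,0.008,1],[0,0,0,-0.005,0,0.007,1],[0,0,0,-0.005,0,0.007,1],[0,0,0,-0.005,0,0.007,1],[0,0,0,-0.005,0,0.007,1],[0,0,0,-0.005,0,0.006,1],[0,0,0,-0.005,0,0.006,1]]

```text
time: 24.55
ee_pos: [659.3, 23.4, 247.1]
eef_rot: [[0.755, 0.253, 0.605], [0.211, -0.967, 0.142], [0.621, 0.021, -0.783]]
contact_force: [0.3, -0.9, -4.2]
gripper_width: 14.1
finger_force: 60.0
```

```bash
python3 adj.py 184 14.3 8
```

```text
pred [647.8  19.4 190.5] [ 0.007 -0.003  1.   ]
scene 1298 err 0.46 o [648.8  19.4 191. ] tilt 0.6 w [0.009 0.006 1.   ] baryaw 14.6
wrist 4188 err 0.36 o [646.6  19.1 189.7] tilt 0.4 w [ 0.007 -0.002  1.   ] baryaw 14.4
t 24.65 pos [659.2  23.3 247. ] q [ 0.37 -0.05 -0.72  0.35 -0.25  1.16] turn deg 0.4 F [ 0.2 -0.2 -4.2] w 13.8
[[-0.0,0.0,-0.0,-0.004,-0.001,0.005,1],[-0.0,0.0,-0.0,-0.004,-0.001,0.005,1],[-0.0,0.0,-0.0,-0.004,-0.001,0.005,1],[-0.0,0.0,-0.0,-0.004,-0.001,0.005,1],[-0.0,0.0,-0.0,-0.004,-0.001,0.005,1],[-0.0,0.0,-0.0,-0.004,-0.001,0.005,1],[-0.0,0.0,-0.0,-0.004,-0.001,0.005,1],[-0.0,0.0,-0.0,-0.004,-0.001,0.005,1]]
```

The teeth are engaged with no contact force. Continuing down.

Request:
servo_tool:
  deltas:
    - [[0,0,0,-0.008,0,0.01,1],[0,0,0,-0.008,0,0.01,1],[0,0,0,-0.008,0,0.01,1],[0,0,0,-0.008,0,0.01,1],[0,0,0,-0.008,0,0.01,1],[0,0,0,-0.008,0,0.01,1],[0,0,0,-0.008,0,0.01,1],[0,0,0,-0.008,0,0.01,1]]

```text
time: 25.65
ee_pos: [659.3, 23.1, 234.8]
eef_rot: [[0.755, 0.253, 0.605], [0.211, -0.967, 0.142], [0.621, 0.021, -0.783]]
contact_force: [0.6, -0.0, -3.8]
gripper_width: 13.8
finger_force: 60.0
```

Request:
servo_tool:
  deltas:
    - [[0,0,0,0,0,0,-0.5],[0,0,0,0,0,0,-0.5],[0,0,0,0,0,0,-0.5],[0,0,0,0,0,0,-0.5],[0,0,0,0,0,0,-0.5],[0,0,0,0,0,-0.1,-0.5],[0,0,0,0,0,-0.2,-0.5],[0,0,0,0,0,-0.2,-0.5]]

```text
time: 26.65
ee_pos: [622.6, 14.6, 282.2]
eef_rot: [[0.755, 0.253, 0.605], [0.211, -0.967, 0.142], [0.621, 0.02, -0.784]]
contact_force: [0.2, -0.1, 0.4]
gripper_width: 65.7
finger_force: 0.0
```

```bash
python3 - <<'E'
from kf import *
Ku=Ro.from_euler("z",14.4,degrees=True).as_matrix()
r=keypose(Ku,np.array([648,19.5,172.]))
b=(r[0][1]+r[1][1])/2+70*r[1][0][:,2]; print("bar",b)
a=np.radians(14.4); Rt=np.array([[np.cos(a),np.sin(a),0],[np.sin(a),-np.cos(a),0],[0,0,-1.]])
plan6(Rt,[648,19.6,290],8,-0.5)
E
```

```text
scene 1123 err 0.45 o [648.1  19.3 170.6] tilt 0.3 w [ 0.001 -0.006  1.   ] baryaw 14.8
wrist 3548 err 0.4 o [647.6  18.5 169.8] tilt 0.1 w [ 0.001 -0.001  1.   ] baryaw 14.7
bar [647.93003936  18.871074   240.19030356]
t 26.75 pos [623.2  14.9 285. ] q [ 0.39 -0.15 -0.7   0.28 -0.37  1.21] turn deg 38.7 F [0.2 1.  0.6] w 65.8
[[0.001,-0.054,0.001,0.024,0.002,0.012,-0.5],[0.001,-0.054,0.001,0.025,0.002,0.01,-0.5],[0.001,-0.054,0.001,0.025,0.002,0.008,-0.5],[0.001,-0.054,0.001,0.026,0.002,0.006,-0.5],[0.001,-0.054,0.001,0.027,0.002,0.004,-0.5],[0.001,-0.054,0.001,0.027,0.002,0.002,-0.5],[0.001,-0.054,0.001,0.027,0.002,-0.001,-0.5],[0.001,-0.054,0.001,0.027,0.002,-0.003,-0.5]]
```

The key is seated fully home (underside 170, expected 169.6), upright at yaw 14.7. Regrasping vertically.

Request:
servo_tool:
  deltas:
    - [[0.001,-0.054,0.001,0.024,0.002,0.012,-0.5],[0.001,-0.054,0.001,0.025,0.002,0.01,-0.5],[0.001,-0.054,0.001,0.025,0.002,0.008,-0.5],[0.001,-0.054,0.001,0.026,0.002,0.006,-0.5],[0.001,-0.054,0.001,0.027,0.002,0.004,-0.5],[0.001,-0.054,0.001,0.027,0.002,0.002,-0.5],[0.001,-0.054,0.001,0.027,0.002,-0.001,-0.5],[0.001,-0.054,0.001,0.027,0.002,-0.003,-0.5]]

```text
time: 27.75
ee_pos: [648.6, 19.0, 285.9]
eef_rot: [[0.969, 0.245, -0.01], [0.245, -0.969, -0.008], [-0.011, 0.005, -1.0]]
contact_force: [0.2, -0.1, -0.6]
gripper_width: 65.6
finger_force: 0.0
```

```bash
python3 - <<'E'
from h import *
a=np.radians(14.6); Rt=np.array([[np.cos(a),np.sin(a),0],[np.sin(a),-np.cos(a),0],[0,0,-1.]])
plan6(Rt,[647.9,19.2,222],5,-0.5)
E
```

```text
t 27.75 pos [648.6  19.  285.9] q [ 0.33  0.28  0.09  0.   -1.39  1.49] turn deg 0.8 F [ 0.2 -0.1 -0.6] w 65.6
[[0.001,0.001,-0.001,0.0,-0.001,0.106,-0.5],[0.001,0.001,-0.001,-0.0,-0.001,0.106,-0.5],[0.001,0.001,-0.001,-0.0,-0.001,0.106,-0.5],[0.001,0.001,-0.001,-0.001,-0.001,0.106,-0.5],[0.001,0.001,-0.001,-0.001,-0.001,0.106,-0.5]]
```

Request:
servo_tool:
  deltas:
    - [[0.001,0.001,0,0,0,0.106,-0.5],[0.001,0.001,0,0,0,0.106,-0.5],[0.001,0.001,0,0,0,0.106,-0.5],[0.001,0.001,0,0,0,0.106,-0.2],[0.001,0.001,0,0,0,0.1,0.2],[0,0,0,0,0,0,1],[0,0,0,0,0,0,1],[0,0,0,0,0,0,1]]
  force: 60

```text
time: 28.75
ee_pos: [648.1, 19.1, 224.6]
eef_rot: [[0.969, 0.246, 0.0], [0.246, -0.969, 0.003], [0.001, -0.003, -1.0]]
contact_force: [-0.8, 1.0, 0.5]
gripper_width: 21.3
finger_force: 0.0
```

Request:
servo_tool:
  deltas:
    - [[0,0,0,0,0,0,1],[0,0,0,0,0,0,1],[0,0,0,0,0,0,1],[0,0,0,0,0,0,1],[0,0,0,0,0,0,1],[0,0,0.03,0,0,0.001,1],[0,0,0.06,0,0,0.002,1],[0,0,0.06,0,0,0.002,1]]

```text
time: 29.75
ee_pos: [647.8, 19.0, 223.4]
eef_rot: [[1.0, 0.01, -0.001], [0.01, -1.0, 0.003], [-0.001, -0.003, -1.0]]
contact_force: [0.8, 0.2, 0.5]
gripper_width: 0.1
finger_force: 0.6
```

```bash
python3 -c "
from h import *
s=state(); print(s['ee_pos'],s['contact_force'],s['wrist_torque'],s['q'],s['gripper_width'])"
```

```text
[647.77992312  18.97876912 223.40279626] [0.81919915 0.16332784 0.52697844] [-0.08817263  0.04177769 -0.01802704] [ 0.32786181  0.30317453 -0.01825942 -0.00306156 -1.24909753  1.25369192] 0.05641169954106307
```

```bash
python3 - <<'E'
from kf import *
Ku=Ro.from_euler("z",14.6,degrees=True).as_matrix()
for cam in("scene","wrist","top"):
    c=vision.camera(cam); W=cloud(c); hsv=cv2.cvtColor(c["color"],cv2.COLOR_RGB2HSV); np.savez(cam+"6.npz",**c)
    near=np.isfinite(W[...,0])&(np.hypot(W[...,0]-650,W[...,1]-15)<200)
    m=near&(hsv[...,1]>150)&(hsv[...,0]<14)&(W[...,2]>20)
    k,l,st,ce=cv2.connectedComponentsWithStats(m.astype(np.uint8))
    for i in range(1,k):
        if st[i,4]>12: print(cam,"orange",st[i,4],np.round(np.median(W[l==i],0),1),"px",np.round(ce[i]),np.round(W[l==i].min(0)),np.round(W[l==i].max(0)))
    for q in spotter.place_of(cam,"t_key")[:2]+spotter.place_of(cam,"key_bar")[:2]: print(np.round(q["point"]),q["score"])
try: keypose(Ku,np.array([648,19.,170.]))
except Exception as e: print(e)
E
```

```text
scene orange 90 [608.1  13.9 244.1] px [249. 183.] [595.   8. 236.] [619.  19. 249.]
scene orange 161 [690.1  34.6 244.2] px [207. 204.] [666.   4. 214.] [702.  40. 249.]
scene orange 598 [604.9 189.5 150.7] px [312. 295.] [596. 180.  21.] [629. 202. 248.]
scene orange 31 [631.3 200.8 229.8] px [306. 264.] [627. 198. 226.] [635. 204. 237.]
[652.  25. 169.] 0.84
[646.  24. 239.] 0.8
wrist orange 1356 [687.8  28.2 245.8] px [260. 192.] [647.  20. 118.] [701.  49. 248.]
wrist orange 1509 [603.5 177.5 145.8] px [ 99. 257.] [596.  82.  20.] [679. 185. 328.]
[646.  22. 170.] 0.67
[ 431. -283.   -1.] 0.31
[650.  25. 243.] 0.84
top orange 94 [606.    9.1 244.7] px [272. 162.] [593.  -0. 100.] [641.  20. 248.]
[644.  23. 171.] 0.87
[646.  21. 243.] 0.82
[427. 143.  -1.] 0.32
scene 989 err 0.46 o [648.2  19.3 170.6] tilt 0.4 w [-0.001 -0.007  1.   ] baryaw 14.7
wrist 3939 err 0.36 o [646.2  17.9 169.8] tilt 0.4 w [0.005 0.004 1.   ] baryaw 14.9
```

```bash
python3 - <<'E'
from kf import *
Ku=Ro.from_euler("z",14.7,degrees=True).as_matrix(); o=np.array([647.5,18.8,170.2])
s=state(); R=np.array(s["eef_rot"]); p=np.array(s["ee_pos"])
for cam in("scene","top","wrist"):
    W=cloud(dict(np.load(cam+"6.npz"))).reshape(-1,3); W=W[np.isfinite(W[:,0])]
    T=(W-p)@R; k=(abs(T[:,0])<45)&(abs(T[:,1])<75)&(T[:,2]<5)&(T[:,2]>-75)&(sdf((W-o)@Ku)>3.5)
    T=T[k]; print(cam,k.sum())
    for lo in range(-75,5,8):
        q=T[(T[:,2]>=lo)&(T[:,2]<lo+8)]
        if len(q)>3: print("z",lo,len(q),"x",np.round(np.percentile(q[:,0],[2,50,98])),"y",np.round(np.percentile(q[:,1],[2,50,98])))
E
```

```text
scene 385
z -75 40 x [10. 12. 13.] y [-20.  -7.   9.]
z -67 56 x [10. 12. 13.] y [-17.  -4.  17.]
z -59 51 x [10. 12. 13.] y [-17.   1.  18.]
z -51 58 x [ 7. 12. 13.] y [-17.  -2.  15.]
z -43 101 x [-8. 10. 13.] y [-17. -14.  16.]
z -35 77 x [-9.  8. 13.] y [-16. -14.  14.]
top 19
z -75 8 x [-11.  -8.  -7.] y [-4. -2.  1.]
z -43 4 x [-11. -10.  -9.] y [-5. -4. -2.]
z -35 5 x [-11.  -9.  -7.] y [-6. -4. -0.]
wrist 1357
z -75 341 x [-10.  -5.  -1.] y [-2.  2.  5.]
z -67 138 x [ 9. 10. 11.] y [-3.  2.  6.]
z -59 170 x [ 9. 10. 11.] y [-3.  1.  7.]
z -51 207 x [ 5.  9. 11.] y [-4.  2.  7.]
z -43 213 x [ 7. 10. 11.] y [-9.  2. 12.]
z -35 288 x [ 9. 11. 11.] y [-14.   1.  17.]
```

```bash
python3 - <<'E'
from kf import *
print("grasp_offset",ctrl.grasp_offset)
Ku=Ro.from_euler("z",14.7,degrees=True).as_matrix(); o=np.array([647.5,18.8,170.2])
s=state(); R=np.array(s["eef_rot"]); p=np.array(s["ee_pos"])
for cam in("scene","wrist"):
    W=cloud(dict(np.load(cam+"6.npz"))).reshape(-1,3); W=W[np.isfinite(W[:,0])]
    T=(W-p)@R; d=sdf((W-o)@Ku)
    k=(abs(T[:,0])<14)&(abs(T[:,1])>11)&(abs(T[:,1])<22)&(T[:,2]>-60)&(T[:,2]<20)
    q=T[k]; print(cam,np.c_[np.round(q[np.argsort(-q[:,2])][:25],1),np.round(d[k][np.argsort(-q[:,2])][:25],1)].tolist())
E
```

```text
grasp_offset 18.8
scene [[-7.7, -21.5, 19.6, -1.0], [-6.1, -21.2, 19.1, -1.7], [-12.3, -19.7, 18.6, -0.7], [-9.5, -21.6, 18.2, -0.3], [13.8, -19.4, 18.2, 0.2], [11.5, -21.8, 17.6, 1.0], [13.1, -21.5, 17.2, 1.6], [-10.0, -20.8, 17.1, -0.9], [11.0, -21.0, 16.4, 0.1], [-12.0, -20.4, 16.1, -0.2], [6.1, -21.5, 16.1, -1.3], [12.6, -20.7, 16.0, 0.6], [-13.0, -18.7, 15.6, -1.2], [-10.4, -20.2, 15.6, -1.2], [10.4, -19.9, 15.4, -1.2], [-2.4, -21.9, 15.3, -1.8], [9.5, -21.5, 14.8, -0.2], [12.4, -20.5, 14.3, 0.3], [-8.1, -21.1, 14.2, -1.2], [-13.0, -18.8, 13.7, -1.1], [13.0, -18.4, 13.5, -1.1], [-10.0, -21.1, 13.0, -0.6], [-6.0, -21.9, 12.9, -1.1], [12.1, -20.2, 12.7, -0.1], [9.6, -21.9, 12.6, 0.3]]
wrist [[12.6, 20.4, 19.7, -0.1], [11.2, -19.6, 19.6, -1.1], [12.0, 21.0, 19.6, 0.1], [13.7, 19.6, 18.5, -0.2], [12.3, -18.8, 18.5, -1.2], [9.6, -20.8, 18.2, -0.8], [10.6, -20.0, 17.4, -1.0], [12.7, 20.2, 17.4, -0.2], [11.4, 21.5, 17.0, 0.2], [12.2, 20.8, 16.8, 0.0], [11.5, -19.3, 16.6, -1.2], [11.1, 21.4, 16.1, -0.0], [9.8, -20.5, 15.7, -0.9], [8.5, -21.2, 15.6, -0.9], [13.9, -17.8, 15.5, -1.0], [13.3, -17.8, 15.4, -1.4], [10.0, 22.0, 15.4, 0.0], [12.0, 20.6, 15.3, -0.2], [13.4, 19.3, 15.2, -0.5], [12.8, -18.4, 14.7, -1.2], [13.0, 19.9, 14.2, -0.3], [11.7, -19.0, 13.9, -1.3], [4.4, 16.7, 11.9, -2.8], [9.1, -17.6, 11.8, -2.6], [13.2, 19.7, 11.8, -0.4]]
```

Key finding: the visible fingertips end about 28 mm short of the reported TCP. My grasps only pinched the top edge of the bar, and this time closed just above it. The key itself is untouched, seated at yaw 14.7. I'll regrasp about 27 mm deeper, watching the force.

Request:
servo_tool:
  deltas:
    - [[0,0,0,0,0,-0.02,-0.4],[0,0,-0.04,0,0,0,-0.4],[0,0,-0.06,0,0,0,-0.4],[0,0,-0.057,0,0,0,-0.4],[0,0,0,0,0,0,-0.4],[0,0,0,0,0,0.04,-0.4],[0,0,0,0,0,0.04,-0.4],[0,0,0,0,0,0.04,-0.4]]

```text
time: 31.3
ee_pos: [647.6, 19.0, 210.8]
eef_rot: [[0.967, 0.256, -0.001], [0.256, -0.967, 0.003], [-0.0, -0.003, -1.0]]
contact_force: [0.1, 0.7, -0.9]
gripper_width: 60.9
finger_force: 0.0
```

Request:
servo_tool:
  deltas:
    - [[0,0,0,0,0,0.04,-0.4],[0,0,0,0,0,0.04,-0.4],[0,0,0,0,0,0.03,-0.4],[0,0,0,0,0,0.02,0],[0,0,0,0,0,0,1],[0,0,0,0,0,0,1],[0,0,0,0,0,0,1],[0,0,0,0,0,0,1]]

```text
time: 32.3
ee_pos: [647.8, 19.1, 195.9]
eef_rot: [[0.967, 0.257, -0.001], [0.257, -0.967, 0.003], [0.0, -0.003, -1.0]]
contact_force: [-0.6, 1.9, 1.1]
gripper_width: 16.8
finger_force: 1.1
```

Request:
servo_tool:
  deltas:
    - [[0,0,0,0,0,0,1],[0,0,0,0,0,0,1],[0,0,0,0,0,0,1],[0,0,0,0,0,0,1],[0,0,0,0,0,0,1],[0,0,0,0,0,0,1],[0,0,0,0,0,0,1],[0,0,0,0,0,0,1]]

```text
time: 33.3
ee_pos: [647.8, 19.2, 195.9]
eef_rot: [[0.967, 0.257, -0.0], [0.257, -0.967, 0.003], [0.0, -0.003, -1.0]]
contact_force: [-0.9, 4.1, 3.0]
gripper_width: 15.4
finger_force: 60.0
```

```bash
python3 -c "
from h import *
s=state(); print(s['contact_force'],s['wrist_torque'],s['q'],np.degrees(np.arctan2(s['eef_rot'][1][0],s['eef_rot'][0][0])))"
```

```text
[-0.89222649  4.1343829   3.04767595] [1.43216027 0.41531392 0.00587888] [ 0.32806503  0.31885104 -0.05908269 -0.00327059 -1.19235755  1.50344309] 14.868467885719886
```

Request:
servo_tool:
  deltas:
    - [[0,0,0.111,0,0,0.0037,1],[0,0,0.111,0,0,0.0037,1],[0,0,0.111,0,0,0.0037,1],[0,0,0.111,0,0,0.0037,1],[0,0,0.111,0,0,0.0037,1],[0,0,0.111,0,0,0.0037,1],[0,0,0.111,0,0,0.0037,1],[0,0,0.111,0,0,0.0037,1]]

```text
time: 34.3
ee_pos: [647.9, 19.7, 192.7]
eef_rot: [[0.417, -0.909, -0.0], [-0.909, -0.417, 0.004], [-0.003, -0.001, -1.0]]
contact_force: [-1.3, 5.6, 5.4]
gripper_width: 15.3
finger_force: 60.1
```

```bash
python3 -c "
from h import *
s=state(); print(s['contact_force'],s['wrist_torque'],s['q'],np.degrees(np.arctan2(s['eef_rot'][1][0],s['eef_rot'][0][0])))"
```

```text
[-1.31384339  5.59043156  5.35107913] [2.34555379 0.85041021 0.34439972] [ 0.32859821  0.32068176 -0.06375356 -0.00359657 -1.18526123  0.10321485] -65.33619026032248
```

Request:
servo_tool:
  deltas:
    - [[0,0,0.111,0,0,0.0037,1],[0,0,0.111,0,0,0.0037,1],[0,0,0.111,0,0,0.0037,1],[0,0,0.111,0,0,0.0037,1],[0,0,0.111,0,0,0.0037,1],[0,0,0.111,0,0,0.0037,1],[0,0,0.111,0,0,0.0037,1],[0,0,0.111,0,0,0.0037,1]]

```text
time: 35.3
ee_pos: [647.5, 20.0, 189.1]
eef_rot: [[-0.822, -0.57, -0.001], [-0.57, 0.822, 0.004], [-0.002, 0.004, -1.0]]
contact_force: [-3.9, 7.4, 6.4]
gripper_width: 15.1
finger_force: 60.1
```

Request:
servo_tool:
  deltas:
    - [[0,0,0.111,0,0,0.0037,1],[0,0,0.111,0,0,0.0037,1],[0,0,0.111,0,0,0.0037,1],[0,0,0.111,0,0,0.0037,1],[0,0,0.111,0,0,0.0037,1],[0,0,0.111,0,0,0.0037,1],[0,0,0.111,0,0,0.0037,1],[0,0,0.111,0,0,0.0037,1]]

```text
time: 36.3
ee_pos: [647.9, 20.5, 185.6]
eef_rot: [[-0.705, 0.709, 0.0], [0.709, 0.705, 0.005], [0.003, 0.003, -1.0]]
contact_force: [-2.4, 8.4, 5.0]
gripper_width: 15.8
finger_force: 60.1
```

```bash
python3 -c "
from kf import *
s=state(); print(s['contact_force'],s['wrist_torque'],s['q'])
y=np.degrees(np.arctan2(s['eef_rot'][1][0],s['eef_rot'][0][0])); print(y)
keypose(Ro.from_euler('z',y,degrees=True).as_matrix(),np.array([647.8,19,159.]))"
```

```text
[-2.42274799  8.41395248  4.97925648] [3.33974708 0.8750948  0.32288113] [ 0.32922343  0.32505269 -0.07356192 -0.00456545 -1.17056322 -2.68646033]
134.83883873589838
scene 388 err 0.59 o [698.8  66.2 222.1] tilt 82.9 w [-0.715 -0.688  0.123] baryaw 133.8
wrist 5427 err 0.37 o [647.7  18.8 159.4] tilt 0.5 w [ 0.007 -0.004  1.   ] baryaw 134.6
```

Turned 240°, screw now about 4.3 (just past first touch). Regrasping: open, lift clear of the bar, turn back half a turn.

Request:
servo_tool:
  deltas:
    - [[0,0,0,0,0,0,-0.4],[0,0,0,0,0,0,-0.4],[0,0,0,0,0,0,-0.4],[0,0,0,0,0,-0.05,-0.4],[0,0,0,0,0,-0.08,-0.4],[0,0,0,0,0,-0.08,-0.4],[0,0,0,0,0,-0.08,-0.4],[0,0,-0.111,0,0,-0.03,-0.4]]

```text
time: 37.4
ee_pos: [648.1, 19.1, 224.9]
eef_rot: [[-0.822, 0.57, 0.001], [0.57, 0.822, 0.003], [0.001, 0.003, -1.0]]
contact_force: [-0.3, -0.4, 0.2]
gripper_width: 61.3
finger_force: 0.0
```

Request:
servo_tool:
  deltas:
    - [[0,0,-0.118,0,0,0,-0.4],[0,0,-0.118,0,0,0,-0.4],[0,0,-0.118,0,0,0,-0.4],[0,0,-0.118,0,0,0,-0.4],[0,0,-0.118,0,0,0,-0.4],[0,0,-0.118,0,0,0,-0.4],[0,0,-0.118,0,0,0,-0.4],[0,0,-0.118,0,0,0,-0.4]]

```text
time: 38.4
ee_pos: [647.8, 19.0, 224.1]
eef_rot: [[-0.637, -0.771, -0.0], [-0.771, 0.637, 0.003], [-0.002, 0.002, -1.0]]
contact_force: [-0.6, 0.2, 0.5]
gripper_width: 61.3
finger_force: 0.0
```

Request:
servo_tool:
  deltas:
    - [[0,0,-0.118,0,0,0,-0.4],[0,0,-0.118,0,0,0,-0.4],[0,0,-0.118,0,0,0,-0.4],[0,0,-0.118,0,0,0,-0.4],[0,0,-0.118,0,0,0,-0.4],[0,0,-0.118,0,0,0,-0.4],[0,0,-0.118,0,0,0,-0.4],[0,0,-0.118,0,0,0,-0.4]]

```text
time: 39.4
ee_pos: [647.9, 19.1, 224.2]
eef_rot: [[0.712, -0.702, -0.0], [-0.702, -0.712, 0.003], [-0.002, -0.002, -1.0]]
contact_force: [-0.0, -0.4, -0.8]
gripper_width: 61.6
finger_force: 0.0
```

```bash
python3 - <<'E'
from kf import *
r=keypose(Ro.from_euler('z',134.8,degrees=True).as_matrix(),np.array([647.8,19,159.5]))
a=np.radians(134.8-180); Rt=np.array([[np.cos(a),np.sin(a),0],[np.sin(a),-np.cos(a),0],[0,0,-1.]])
plan6(Rt,[647.7,19.2,186],5,-0.4)
E
```

```text
scene 640 err 0.51 o [649.   20.  160.2] tilt 0.2 w [-0.001 -0.004  1.   ] baryaw 135.0
wrist 3934 err 0.36 o [647.   19.6 159.3] tilt 0.1 w [ 0.001 -0.001  1.   ] baryaw 135.2
t 39.5 pos [647.8  19.1 224.1] q [ 0.33  0.3  -0.02 -0.   -1.25  0.46] turn deg 0.4 F [ 0.  -0.5  0.2] w 61.5
[[-0.0,0.0,0.001,-0.0,0.0,0.063,-0.4],[-0.0,0.0,0.001,-0.0,0.0,0.063,-0.4],[-0.0,0.0,0.001,-0.0,0.0,0.063,-0.4],[-0.0,0.0,0.001,-0.0,0.0,0.063,-0.4],[-0.0,0.0,0.001,-0.0,0.0,0.063,-0.4]]
```

Request:
servo_tool:
  deltas:
    - [[0,0,0,0,0,0.06,-0.4],[0,0,0,0,0,0.07,-0.4],[0,0,0,0,0,0.07,-0.4],[0,0,0,0,0,0.07,-0.4],[0,0,0,0,0,0.05,0],[0,0,0,0,0,0,1],[0,0,0,0,0,0,1],[0,0,0,0,0,0,1]]
  force: 60

```text
time: 40.5
ee_pos: [647.9, 19.1, 185.5]
eef_rot: [[0.707, -0.707, -0.0], [-0.707, -0.707, 0.003], [-0.002, -0.002, -1.0]]
contact_force: [0.3, 0.3, -1.0]
gripper_width: 26.8
finger_force: 0.0
```

Request:
servo_tool:
  deltas:
    - [[0,0,0,0,0,0,1],[0,0,0,0,0,0,1],[0,0,0,0,0,0,1],[0,0,0,0,0,0,1],[0,0,0,0,0,0,1],[0,0,0.1,0,0,0.0033,1],[0,0,0.1,0,0,0.0033,1],[0,0,0.1,0,0,0.0033,1]]

```text
time: 41.5
ee_pos: [647.8, 19.3, 184.4]
eef_rot: [[0.305, -0.952, -0.0], [-0.952, -0.305, 0.003], [-0.003, -0.001, -1.0]]
contact_force: [-1.2, 2.0, 3.3]
gripper_width: 15.4
finger_force: 60.1
```

```bash
python3 -c "
from h import *
s=state(); print(s['contact_force'],s['wrist_torque'],s['q'],np.degrees(np.arctan2(s['eef_rot'][1][0],s['eef_rot'][0][0])))"
```

```text
[-1.19243458  1.96919891  3.27156207] [ 1.12852408 -0.16660905  0.36094169] [ 0.32833231  0.3259929  -0.07561796 -0.00313478 -1.16850398 -0.01707128] -72.23627048258801
```

Request:
servo_tool:
  deltas:
    - [[0,0,0.1,0,0,0.0033,1],[0,0,0.1,0,0,0.0033,1],[0,0,0.1,0,0,0.0033,1],[0,0,0.09,0,0,0.003,1],[0,0,0,0,0,0,1],[0,0,0,0,0,0,1],[0,0,0,0,0,0,1],[0,0,0,0,0,0,1]]

```text
time: 42.5
ee_pos: [647.2, 19.3, 182.9]
eef_rot: [[-0.293, -0.956, -0.001], [-0.956, 0.293, 0.003], [-0.003, 0.002, -1.0]]
contact_force: [-1.6, 4.3, 4.7]
gripper_width: 15.3
finger_force: 60.0
```

```bash
python3 -c "
from kf import *
s=state(); print(s['contact_force'],s['wrist_torque'],s['q'])
y=np.degrees(np.arctan2(s['eef_rot'][1][0],s['eef_rot'][0][0])); print(y,'screw',np.radians((23.7-y)+180))
keypose(Ro.from_euler('z',y,degrees=True).as_matrix(),np.array([647.8,19,156.5]),('wrist',))"
```

```text
[-1.61354351  4.27113653  4.68989592] [1.50096133 0.5180047  0.11159373] [ 0.32847254  0.32668415 -0.07805826 -0.00359499 -1.16629479 -0.62486662]
-107.06337198459055 screw 5.42384403573101
wrist 5323 err 0.39 o [647.2  20.  156.8] tilt 0.5 w [ 0.003 -0.008  1.   ] baryaw -106.9
```

Screw at about 5.4 (≈70 N on the egg) and the seat height agrees. Releasing and withdrawing.

Request:
servo_tool:
  deltas:
    - [[0,0,0,0,0,0,-0.4],[0,0,0,0,0,0,-0.4],[0,0,0,0,0,0,-0.4],[0,0,0,0,0,0,-0.4],[0,0,0,0,0,-0.06,-0.4],[0,0,0,0,0,-0.15,-0.4],[0,0,0,0,0,-0.3,-0.4],[0,0,0,0,0,-0.3,-0.4]]

```text
time: 43.55
ee_pos: [647.9, 18.7, 282.2]
eef_rot: [[-0.294, -0.956, 0.0], [-0.956, 0.294, 0.003], [-0.003, 0.0, -1.0]]
contact_force: [1.3, -0.5, -0.1]
gripper_width: 61.8
finger_force: 0.0
```

Request:
servo_tool:
  deltas:
    - [[0,0,0,0,0,-0.2,-0.4],[0,0,0,0,0,0,-0.4],[0,0,0,0,0,0,-0.4],[0,0,0,0,0,0,-0.4],[0,0,0,0,0,0,-0.4],[0,0,0,0,0,0,-0.4],[0,0,0,0,0,0,-0.4],[0,0,0,0,0,0,-0.4]]

```text
time: 44.55
ee_pos: [647.8, 18.7, 303.5]
eef_rot: [[-0.294, -0.956, -0.001], [-0.956, 0.294, 0.003], [-0.002, 0.002, -1.0]]
contact_force: [0.3, -0.2, -0.1]
gripper_width: 61.2
finger_force: 0.0
```

```bash
python3 - <<'E'
from kf import *
keypose(Ro.from_euler('z',-107,degrees=True).as_matrix(),np.array([647.8,19,156.8]))
for n in("scene","top"):
    if n=="top": vision.camera(n)
    for t in ["egg","brass_base","pad_face","canister","lap_wrench","dop_stick","amethyst","glue_bottle"]:
        print(n,t,[(np.round(r["point"]).tolist(),round(r["score"],2)) for r in spotter.place_of(n,t)[:1]])
s=state(); print(s["time"],s["ee_pos"],s["contact_force"])
E
```

```text
scene 492 err 0.35 o [649.1  19.7 157.7] tilt 0.3 w [-0.006  0.002  1.   ] baryaw -106.4
wrist 2419 err 0.36 o [646.9  19.9 156.8] tilt 0.1 w [ 0.002 -0.     1.   ] baryaw -106.4
scene egg [([648.0, 22.0, 25.0], 0.77)]
scene brass_base [([702.0, 164.0, -0.0], 0.76)]
scene pad_face [([652.0, 21.0, 160.0], 0.29)]
scene canister [([425.0, 140.0, -3.0], 0.82)]
scene lap_wrench [([429.0, 276.0, -0.0], 0.78)]
scene dop_stick [([420.0, -143.0, 2.0], 0.91)]
scene amethyst [([427.0, -281.0, 4.0], 0.71)]
scene glue_bottle [([557.0, -282.0, -1.0], 0.87)]
top egg [([648.0, 25.0, 28.0], 0.46)]
top brass_base [([489.0, -29.0, 1.0], 0.76)]
top pad_face []
top canister [([425.0, 143.0, -1.0], 0.75)]
top lap_wrench [([429.0, 279.0, 2.0], 0.54)]
top dop_stick [([426.0, -143.0, -1.0], 0.78)]
top amethyst [([431.0, -285.0, -3.0], 0.93)]
top glue_bottle [([559.0, -281.0, -1.0], 0.71)]
45.5 [647.78923928  18.75802991 303.60206901] [-0.17037113  0.8048565   0.85761431]
```

The key is seated upright and clear of the hand, the screw is holding, and the bystanders checked (canister, lap wrench, dop stick, amethyst, glue bottle) are where they were.

```bash
python3 -c "
from rig import ctrl
print(ctrl.finish_job())"
```

```text
the job is handed in; nothing more can be done
None
```

I handed the job in at about 45.5 s: the T-handle is fully seated, the screw is at about 5.4 rad (roughly 70 N on the egg, computed from the angle because the wrist torque didn't clearly show the rise), and the hand is clear, though the key slipped out of the grip onto the stub once before I reseated it.

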